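Put the regulator cart right after a bump

TASK

The service cart took a knock on its way in. Put the loose regulator parts (bronze swivel, black exhaust valve seat, chrome knob, those that are there) back in the blue parts tray, stand every fallen bottle upright in the bottle lane in line with the ones still standing, and prop the service clipboard against the front of the steel upright that holds the yellow second stage: foot on the cart, clip at the top, ticket facing out, leaning back at an easy reading angle. All bottles must be standing in the lane when you finish; leave the other things on the cart where they are.

Things in the scene. Friction and masses are not known exactly. Their poses are not given: they have to be found in the camera images.
- lane: the bottle lane, fixed: a light grey rubber strip 2 mm thick between low galvanised lips that rise 12 mm above the cart and are 4 mm thick; inside 480 mm long and 56 mm wide. Origin: centre of its underside on the cart top; y along the lane, x across it (away from the robot), its rubber floor at z = 2 mm. A bottle fits in however it is turned.
- stand1: square plastic bottle, pale body 36 x 36 x 72 mm with blue labels, round blue cap 24 mm across, 105 mm high in all, about 0.12 kg, balance point 42 mm above its base. Origin: centre of its base; z from base to cap. At the start it stands in the lane.
- stand2: square plastic bottle, pale body 36 x 36 x 72 mm with blue labels, round blue cap 24 mm across, 105 mm high in all, about 0.12 kg, balance point 42 mm above its base. Origin: centre of its base; z from base to cap. At the start it stands in the lane.
- bottle1: square plastic bottle, pale body 36 x 36 x 72 mm with blue labels, round blue cap 24 mm across, 105 mm high in all, about 0.12 kg, balance point 42 mm above its base. Origin: centre of its base; z from base to cap. At the start it lies on one side on the cart in front of the lane, cap slantwise towards the robot and its right. May be absent (2 or 3 of bottle1 to 3 are there).
- bottle2: square plastic bottle, pale body 36 x 36 x 72 mm with blue labels, round blue cap 24 mm across, 105 mm high in all, about 0.12 kg, balance point 42 mm above its base. Origin: centre of its base; z from base to cap. At the start it lies on one side on the cart in front of the lane, cap slantwise towards the robot and its right. May be absent (2 or 3 of bottle1 to 3 are there).
- bottle3: square plastic bottle, pale body 36 x 36 x 72 mm with blue labels, round blue cap 24 mm across, 105 mm high in all, about 0.12 kg, balance point 42 mm above its base. Origin: centre of its base; z from base to cap. At the start it lies on one side on the cart in front of the lane, cap slantwise towards the robot and its right. May be absent (2 or 3 of bottle1 to 3 are there).
- swivel: bronze hose swivel standing on its hexagon: hexagon 24 mm across flats and 14 mm high, with a round stub 17 mm across up to 30 mm, 60 g. Origin: centre of its underside, z up as it stands. Starts in the lane. May be absent (two or three of the swivel, seat and knob are there).
- valve_seat: black plastic exhaust valve seat, a disc about 31 mm across and 10 mm high, lying flat, 15 g. Origin: centre of its underside, z up as it stands. Starts in the lane between the standing bottles. May be absent.
- knob: chrome adjusting knob, fluted, about 29 mm across (28 mm across its flats) and 18 mm high, standing on its flat face, 35 g. Origin: centre of its underside, z up as it stands. Starts on the cart among the fallen bottles. May be absent.
- tray: blue plastic parts tray, fixed: outside 116 mm in its x, 160 mm in its y, 22 mm high, walls 3 mm, open top. Origin: centre of its underside.
- clipboard: service clipboard: brown board 185 mm long (its x) by 130 mm wide (its y), 4 mm thick, 0.16 kg, white ticket on its face (z side), steel bulldog clip at its -x end: a block 40 mm in y, 30 mm in x, rising 22 mm above the face, centre at x = -74.5 mm. Origin: centre of the board's back; z out of the ticket side. Starts flat, ticket up, clip towards the robot.
- clip (a point): centre of the clipboard's bulldog clip, 15 mm above the board's back
- board_foot (a point): middle of the clipboard's lower edge (the end away from the clip), on its back
- upright: galvanised steel upright, fixed: post 90 mm wide (its y), 40 mm deep (its x), 360 mm high, slotted front face turned roughly towards the robot; a spring clip on its left (+y) side holds the yellow second stage, which reaches out to y = 175 mm, 0.23 to 0.33 m up. Origin: centre of its foot on the cart top; its front face is the plane x = -20 mm, and looks along -x.
- grease_jar: bystander: white jar with red lid, 60 mm across, 50 mm high
- tape_roll: bystander: yellow tape roll lying flat, 84 mm across, 24 mm high
- screwdriver: bystander: orange screwdriver, 190 mm long, lying
- spray_can: bystander: green spray can, 52 mm across, 165 mm high
- mug: bystander: blue mug, 80 mm across, 92 mm high
- first_stage: bystander: brass first stage, 48 mm across (76 mm over its ports), 60 mm high
Not all that is in view belongs to the job. Leave any orange, pink or red look-alike of the bottle1 alone.

How it is judged:
By the outcome, as a careful person would: the job done as asked, in the order asked, and still so for the second after the job is handed in, with the robot touching nothing.
Of bottle1, bottle2, bottle3 only 2 to 3 are there at a start; the rules pass over those that are not, and their reading is None.
Of swivel, valve_seat, knob only 2 to 3 are there at a start; the rules pass over those that are not, and their reading is None.
At some moment in a run one of bottle1, bottle2, bottle3, knob may be knocked a few centimetres aside while the robot is not near it.
Once in a run the grip may slacken for a moment while it holds something.
It also fails if it takes over 210 s, if anything falls off the work surface, if the arm or the gripper's body presses on something with over 40 N, if the wrist force passes 120 N, or if a joint passes its speed limit or range.

ROBOT

A 6-joint arm with a two-finger parallel gripper is mounted at the origin on the work surface. World frame = base frame: x ahead of the robot, y to its left, z up, the work surface at z = 0. Lengths are in m, angles in rad, forces in N, time in s.
With the tool pointing down it reaches from about 0.275 to 0.725 m from the base axis. Payload 15.9 kg.
Tool frame: the origin (TCP) lies at the very end of the fingers, on their centre line; the grasp point (between the pads) lies 19 mm behind it (env.grasp_offset is the distance from the TCP to the grasp point, in m); z points along the fingers, y is the line along which they close (so a half turn about z gives the same grasp; the last joint's range is limited). The gripper opens to 85 mm and grips with 20 to 120 N. Pads are 22 mm wide; open, the fingers measure 114 mm over their backs; the gripper's body (76 mm by 85 mm) begins 54 mm behind the grasp point. The pads swing forward as they close: fully open they stand 13 mm farther back than shut.
Start: joints at [1.28, 0.213, -0.034, 1.323, 0, 1.571], TCP at [0.143, 0.479, 0.231] pointing down, gripper open.
Joint ranges: [-2.98, 2.98], [-0.74, 1.72], [-1.14, 1.35], [-2.1, 2.04], [-1.57, 1.44], [-3.14, 3.14]. Speed limits (rad/s): [1.89, 1.89, 2.39, 2.57, 3.14, 3.14].

INTERFACE

Orientations are given as a unit quaternion [x, y, z, w].
In Python, from rig import env gives the robot as it stands.
- The arm moves only by the shell command python3 -m crank 'ROWS' [FORCE]. ROWS is a JSON object of lists of equal length, an entry for each row: "offset": the shift along the tool's x, y, z in mm, a list of three; "roll": the turn about the tool's z in rad; "claw": the closure, from 0 (fully open) to 1 (shut). A call has 1 to 5 rows; each row is the pose to reach, as a shift and turn from the pose commanded when the call began, along the tool's axes at that moment; what a row does not reach only later rows make up. A row lasts 1/8 s, in which the tool goes at most 62.5 mm and 10.7 degrees, less where a joint would pass 70% of its speed; a pose out of reach is approached as far as the arm can. A call with a gripper value outside its range is refused whole. The fingers move at their own pace and stop on an object; FORCE is the grip in N (left out, the last holds). Time passes only in rows, so rows that repeat a pose let the fingers close. It gives the time, the measured TCP pose, the force, the opening and the grip force at its end, in the units of the state.
- env.state(): the state, without advancing time (a new reading comes with each control period).
- env.get_image(name): name is "scene" or "side" or "wrist"; returns a dict with "frame" (480x640x3 uint8, red, green, blue), "fx", "fy", "cx", "cy" (pixels), "cam_to_world" (4x4, takes a point from camera to world coordinates). Camera axes: x right, y up, looking along -z (the intrinsics and any distortion apply to the point x, -y, -z); pixel columns grow to the right and rows downward; lengths in m; the calibration is good to about 2 mm. A picture is of the moment at which its call begins. There is no depth.
- env.hand_in(): hands the job in; it is judged then, once.
Trained networks look in the newest picture that a camera, given by its name, has taken for a name from the list of things; names that differ only in an ending like _2 or _b are one class to them, and where a whole thing is asked for, a point or a joint stands for the part that bears it (a point fixed in the world has none). Each returns a list of dicts, best first, with "confidence" (0 to 1); they miss things now and then, are a little off and sometimes report something else, mostly with a low value. They report only what shows in the picture. A call takes as long as a camera call. They do not tell look-alikes from the thing itself.
- env.boxes_of(camera, query): "xy" ([column, row] in pixels, amid what is visible of it).
- env.spot_point(camera, query): "xy" ([column, row] in pixels: a listed point, or the origin of a listed thing).
The state is a dict: "time": time; "joint_pos": joint angles; "dq": joint speeds; "tau": joint torques, N m; "ee_pos": TCP position; "orientation": TCP orientation; "ft_force": force on the tool from outside, world axes, zero at the start; "ft_torque": the same for the moment, N m; "opening": opening from 0.0 (shut) to 1.0 (fully open); "gripper_force": force on a finger pad.
Only numpy, scipy, OpenCV 4.12 (cv2) and the standard library are available. Lean on these libraries where they do the work, as an engineer would, in place of code of your own. Each camera call takes 0.05 s, during which the arm holds its last target. There are 200 camera calls.

## Working session

There is one attempt and no reset: what is moved stays moved. The work goes in short steps, Python scripts to look and compute and a shell command to move; the robot and the scene stay as the last step left them, time stands still between calls to the robot, and variables do not carry over. Pictures are saved under pics/ and viewed, at most 14 in all, crops included, and the job is handed in when it is done.

```bash
ls; mkdir -p pics
python3 - <<'E'
from rig import env
import cv2,numpy as np
print(env.state())
for c in ["scene","side"]:
    d=env.get_image(c); cv2.imwrite(f"pics/{c}0.png",d["frame"][:,:,::-1])
    print(c,d["fx"],d["fy"],d["cx"],d["cy"],np.round(d["cam_to_world"],3).tolist(),[k for k in d])
    for q in ["lane","stand1","bottle1","swivel","valve_seat","knob","tray","clipboard","clip","board_foot","upright"]:
        print(q,[(np.round(r["xy"]).tolist(),round(r["confidence"],2)) for r in env.spot_point(c,q)])
E
```

```text
pics
{'time': 0.0, 'joint_pos': array([ 1.28001681e+00,  2.13392684e-01, -3.50431119e-02,  1.32351493e+00,
       -2.60888590e-05,  1.57081599e+00]), 'dq': array([ 0.00102114, -0.00070967,  0.00038956,  0.00081601, -0.00017593,
       -0.00096924]), 'tau': array([ 2.27584715e-03, -6.86155200e+01,  4.87118661e+01,  1.73384731e-02,
       -1.30396353e-05,  1.12354746e-05]), 'ee_pos': array([0.14325968, 0.4786813 , 0.23080426]), 'orientation': array([ 1.44887783e-01,  9.89447925e-01, -5.72998191e-04, -7.07108148e-05]), 'ft_force': array([ 0.12413785, -0.85012158, -0.86481089]), 'ft_torque': array([ 0.00739203, -0.00723932,  0.00967762]), 'gripper_force': 0.0, 'opening': 0.9995170680062738}
scene 555.638486103125 555.638486103125 321.7632635880696 241.17199524328905 [[-0.705, -0.509, 0.494, 1.236], [0.71, -0.514, 0.482, 0.726], [0.009, 0.69, 0.723, 1.085], [0.0, 0.0, 0.0, 1.0]] ['frame', 'fx', 'fy', 'cx', 'cy', 'cam_to_world']
lane [([266.0, 244.0], 0.64), ([267.0, 249.0], 0.27)]
stand1 [([266.0, 248.0], 0.73), ([221.0, 206.0], 0.59)]
bottle1 [([304.0, 226.0], 0.92), ([339.0, 245.0], 0.7
[... 551 characters left out ...]
 0.957], [0.0, 0.0, 0.0, 1.0]] ['frame', 'fx', 'fy', 'cx', 'cy', 'cam_to_world']
lane [([376.0, 264.0], 0.94)]
stand1 [([372.0, 256.0], 0.95), ([438.0, 288.0], 0.85)]
bottle1 [([345.0, 323.0], 0.97), ([340.0, 270.0], 0.96), ([304.0, 255.0], 0.89), ([256.0, 279.0], 0.63), ([133.0, 218.0], 0.37)]
swivel [([332.0, 240.0], 0.51), ([302.0, 253.0], 0.5)]
valve_seat [([400.0, 270.0], 0.47)]
knob [([328.0, 240.0], 0.53), ([279.0, 247.0], 0.39), ([400.0, 270.0], 0.33)]
tray [([433.0, 348.0], 0.81)]
clipboard [([229.0, 236.0], 0.61), ([374.0, 257.0], 0.39), ([374.0, 264.0], 0.25)]
clip [([215.0, 245.0], 0.55)]
board_foot [([250.0, 220.0], 0.64), ([472.0, 278.0], 0.35)]
upright [([261.0, 212.0], 0.56)]
```

View pics/scene0.png

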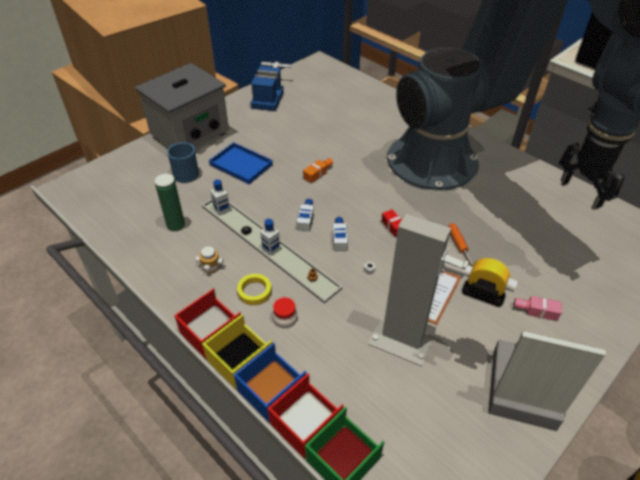

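View pics/side0.png

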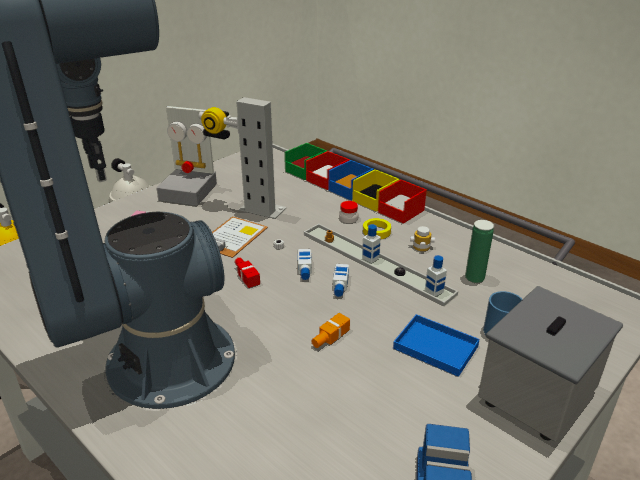

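The scene view (blurry) and the side view show two fallen blue-capped bottles (side 304,263 and 341,278), the swivel (329,237), the seat (400,270), the knob (279,243), the tray (437,345), the clipboard (238,235) and the post (255,160). The red, orange and pink bottles are look-alikes. I'll enlarge both views.

```bash
cat > h.py <<'E'
from rig import env
import cv2,numpy as np
from scipy.spatial.transform import Rotation as R
def ray(d,p):
    T=np.array(d["cam_to_world"]); v=np.array([(p[0]-d["cx"])/d["fx"],-(p[1]-d["cy"])/d["fy"],-1.])
    return T[:3,3],T[:3,:3]@v
def onz(d,p,z):
    o,v=ray(d,p); return o+v*(z-o[2])/v[2]
def tri(*obs):
    A=np.zeros((3,3));b=np.zeros(3)
    L=[]
    for d,p in obs:
        o,v=ray(d,p); v=v/np.linalg.norm(v); P=np.eye(3)-np.outer(v,v); A+=P;b+=P@o; L.append((o,P))
    x=np.linalg.solve(A,b); return x,max(np.linalg.norm(P@(x-o)) for o,P in L)
def proj(d,X):
    T=np.array(d["cam_to_world"]); c=T[:3,:3].T@(np.array(X)-T[:3,3])
    return np.array([d["cx"]+d["fx"]*c[0]/-c[2], d["cy"]-d["fy"]*c[1]/-c[2]])
def go(X,yaw=None):
    """offset in mm in tool axes to world TCP target X; tool y angle"""
    s=env.state(); Q=R.from_quat(s["orientation"]).as_matrix()
    y=np.degrees(np.arctan2(Q[1,1],Q[0,1]))
    return np.round(1000*Q.T@(np.array(X)-s["ee_pos"]),1), "tooly deg",round(y,1)
E
python3 - <<'E'
from h import *
D={c:env.get_image(c) for c in ["scene","side"]}
a=cv2.resize(D["scene"]["frame"][145:365,185:475],None,fx=2.7,fy=2.7,interpolation=2)[:, :, ::-1][:594]
b=cv2.resize(D["side"]["frame"][180:380,200:490],None,fx=2.75,fy=2.75,interpolation=2)[:, :, ::-1]
cv2.imwrite("pics/a1.png",a);cv2.imwrite("pics/b1.png",b)
T=lambda p,q:print(*[(np.round(x,3)) for x in tri((D["scene"],p),(D["side"],q))])
for p,q in [((266,248),(372,256)),((221,206),(438,288)),((304,226),(304,255)),((339,245),(340,270)),((304,226),(340,270)),((339,245),(304,255)),((313,276),(329,239)),((246,231),(400,270)),((370,267),(279,244)),((244,164),(433,348)),((438,267),(215,245)),((402,336),(261,212)),((266,244),(376,264))]: T(p,q)
E
```

```text
[ 0.622 -0.072  0.01 ] 0.004
[ 0.612 -0.287  0.015] 0.004
[ 0.488 -0.002  0.048] 0.049
[ 0.497  0.004 -0.01 ] 0.047
[ 0.5   -0.058  0.018] 0.002
[0.484 0.06  0.019] 0.002
[0.603 0.079 0.008] 0.0
[ 0.62  -0.164  0.008] 0.001
[0.481 0.162 0.012] 0.001
[ 0.433 -0.399  0.002] 0.001
[0.354 0.287 0.011] 0.003
[0.58  0.349 0.001] 0.001
[ 0.608 -0.094  0.   ] 0.001
```

View pics/a1.png

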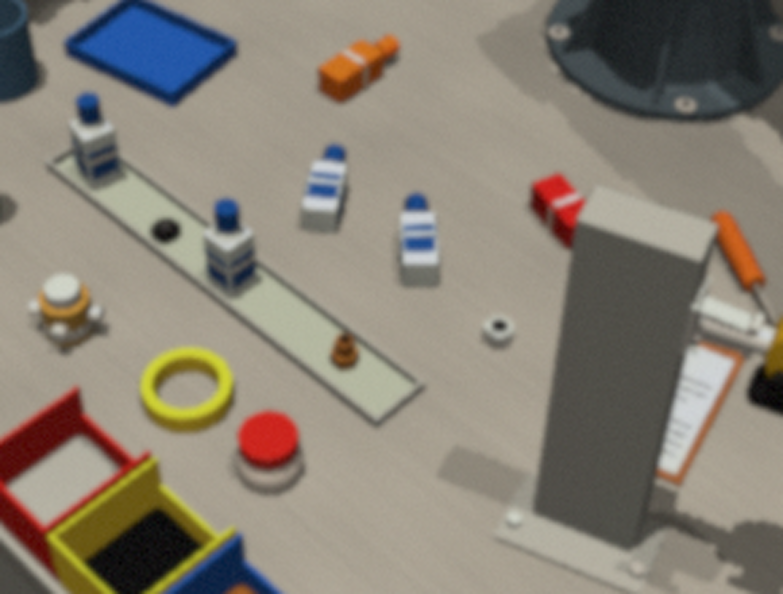

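View pics/b1.png

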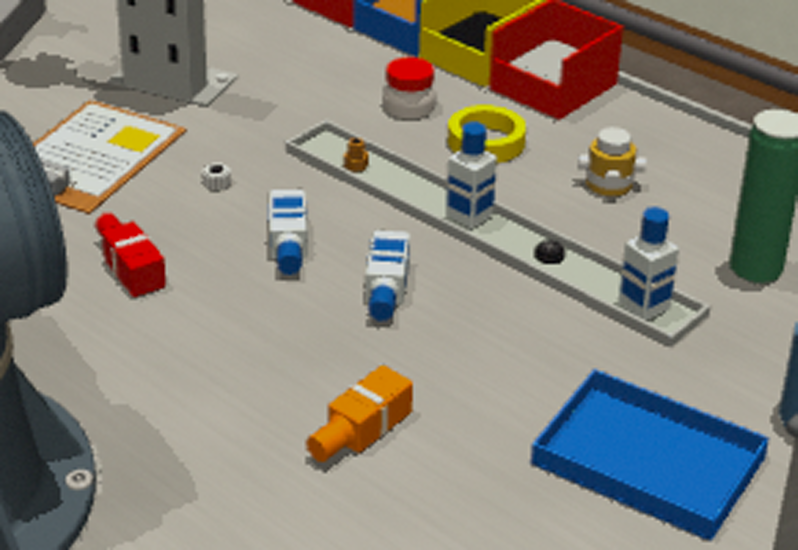

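The enlarged views confirm the lane line, with stand1 and stand2 upright in it. The swivel is near its +y end, the seat lies between the bottles, and the knob is near (0.48,0.16). Next I'll work out the lane line and go above the swivel for a wrist view.

Run:
```python
from h import *
D={c:env.get_image(c) for c in ["scene","side"]}
s,c=D["side"],D["scene"]
for p in [(304,233.5),(318.5,224.7),(457.8,292.7),(443.6,304.7)]: print("side",np.round(onz(s,p,.012),3))
for p in [(202.4,205.4),(324.6,302.4),(342,288)]: print("scene",np.round(onz(c,p,.012),3))
# tray rim corners side
for p in [(595,372),(767,438),(710,538),(532,455)]: print("tray",np.round(onz(s,(p[0]/2.75+200,p[1]/2.75+180),.022 if p!=(710,538) else 0),3))
# clipboard corners in side
for p in [(92,101),(186,130),(88,211)]: print("clipb",np.round(onz(s,(p[0]/2.75+200,p[1]/2.75+180),.004),3))
print(go([.603,.079,.25]))
```

```text
side [0.57  0.148 0.012]
side [0.636 0.152 0.012]
side [ 0.638 -0.334  0.012]
side [ 0.572 -0.335  0.012]
scene [ 0.644 -0.326  0.012]
scene [0.644 0.16  0.012]
scene [0.581 0.159 0.012]
tray [ 0.482 -0.317  0.022]
tray [ 0.51  -0.47   0.022]
tray [ 0.401 -0.488 -0.   ]
tray [ 0.36  -0.341  0.022]
clipb [0.499 0.385 0.004]
clipb [0.529 0.262 0.004]
clipb [0.354 0.217 0.004]
(array([-555. , -251.4,  -18.7]), 'tooly deg', np.float64(73.3))
```

```bash
python3 -m crank '{"offset":[[-60,-25,0],[-120,-50,0],[-180,-75,0],[-240,-100,0],[-300,-130,0]],"roll":[0,-0.07,-0.14,-0.21,-0.29],"claw":[0.2,0.4,0.4,0.4,0.4]}' 20
python3 -m crank '{"offset":[[-30,-20,0],[-90,-60,0],[-150,-100,0],[-210,-150,0],[-210,-200,0]],"roll":[0,0,0,0,0],"claw":[0.4,0.4,0.4,0.4,0.4]}'
python3 - <<'E'
from h import *
w=env.get_image("wrist"); cv2.imwrite("pics/w2.png",w["frame"][:,:,::-1]); print(go([.603,.079,.25]),np.round(w["cam_to_world"],3).tolist(),w["fx"],env.state()["ee_pos"],env.state()["opening"])
for q in ["swivel","valve_seat","stand1","bottle1","knob"]: print(q,[(np.round(r["xy"]).tolist(),round(r["confidence"],2)) for r in env.spot_point("wrist",q)])
E
```

```text
time: 2.02
ee_pos: [0.3842, 0.2768, 0.2315]
orientation: [-0.001, 1.0, 0.0, 0.0]
ft_force: [0.5, 1.2, -0.0]
opening: 0.601
gripper_force: 0.0
time: 2.65
ee_pos: [0.5894, 0.0902, 0.2304]
orientation: [0.0, 1.0, 0.0, -0.0]
ft_force: [0.5, 1.1, -0.4]
opening: 0.602
gripper_force: 0.0
(array([-12.4,  -4.2, -19.7]), 'tooly deg', np.float64(89.7)) [[0.001, -0.962, -0.272, 0.52], [1.0, 0.001, -0.0, 0.09], [0.001, -0.272, 0.962, 0.373], [0.0, 0.0, 0.0, 1.0]] 410.1068115751922 [0.59058258 0.08321775 0.2302984 ] 0.59886000454482
swivel [([310.0, 224.0], 0.79)]
valve_seat [([47.0, 235.0], 0.85)]
stand1 [([149.0, 230.0], 0.77)]
bottle1 [([144.0, 108.0], 0.9)]
knob [([408.0, 81.0], 0.78)]
```

View pics/w2.png

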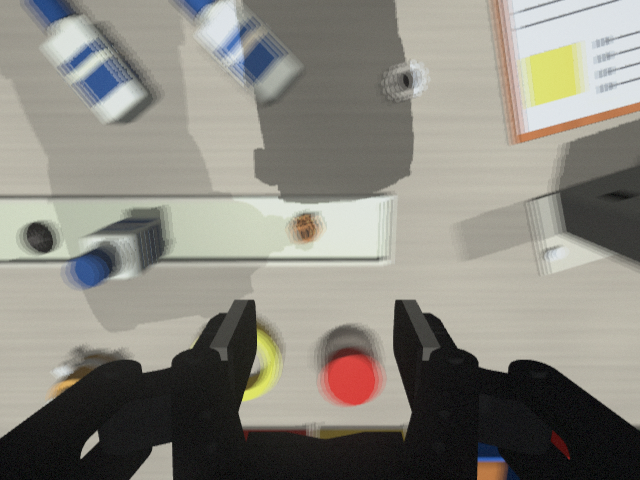

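The wrist view shows the swivel at (305,225), the seat at (40,238), stand1's cap at (90,268), the knob at (405,80), bottles at (95,70) and (245,50), and the clipboard at the top right. It is blurred by motion, so I'll measure again now that the arm has settled.

```bash
cat >> h.py <<'E'
def look(c,qs,f="spot_point",mn=.3):
    d=env.get_image(c); o={}
    for q in qs: o[q]=[(np.round(r["xy"],1).tolist(),round(r["confidence"],2)) for r in getattr(env,f)(c,q) if r["confidence"]>mn]
    return d,o
E
python3 - <<'E'
from h import *
W,o=look("wrist",["swivel","valve_seat","stand1","bottle1","knob"])
W,b=look("wrist",["swivel","valve_seat","knob"],"boxes_of")
Z=dict(swivel=.002,valve_seat=.002,stand1=.002,bottle1=.018,knob=0)
for q in o: print(q,[(p,np.round(onz(W,p[0],Z[q])[:2],3)) for p in o[q]])
print(b)
S=env.get_image("scene");s=env.get_image("side")
if o["swivel"]: print(tri((W,o["swivel"][0][0]),(s,(329,239.5)),(S,(313,277))))
if o["knob"]: print(tri((W,o["knob"][0][0]),(s,(279,246)),(S,(370,268))))
if o["valve_seat"]: print(tri((W,o["valve_seat"][0][0]),(s,(400,270)),(S,(246,231))))
# lane edges by gray profile near col 340
g=cv2.cvtColor(W["frame"],cv2.COLOR_RGB2GRAY)
cv2.imwrite("pics/w3.png",W["frame"][:,:,::-1]); print(g[190:270:2,350].tolist(), g[230,360:410:2].tolist()); print(env.state()["ee_pos"])
E
```

```text
swivel [(([308.6, 228.5], 0.93), array([0.607, 0.077]))]
valve_seat [(([44.7, 239.4], 0.8), array([ 0.617, -0.171]))]
stand1 [(([152.1, 234.4], 0.83), array([ 0.612, -0.07 ])), (([290.4, 87.0], 0.48), array([0.483, 0.063]))]
bottle1 [(([289.4, 88.9], 0.97), array([0.486, 0.063]))]
knob [(([405.5, 84.5], 0.89), array([0.481, 0.161]))]
{'swivel': [([306.2, 230.7], 0.96)], 'valve_seat': [([44.5, 239.9], 0.75)], 'knob': [([403.3, 81.2], 0.86)]}
(array([0.60442066, 0.07879556, 0.0060372 ]), np.float64(0.0021628609139141904))
(array([0.48033266, 0.16072353, 0.00561782]), np.float64(0.0018065278452762579))
(array([ 0.61790578, -0.16565042,  0.00804151]), np.float64(0.002663497150412642))
[111, 111, 102, 82, 136, 193, 228, 229, 229, 228, 229, 229, 230, 229, 229, 229, 229, 228, 228, 228, 228, 230, 228, 229, 229, 228, 229, 227, 229, 228, 228, 229, 228, 229, 102, 81, 225, 226, 191, 185] [230, 228, 228, 228, 228, 229, 230, 228, 229, 228, 229, 229, 228, 214, 77, 226, 228, 188, 185, 185, 185, 186, 186, 188, 186]
[0.58763056 0.09142722 0.23130889]
```

```bash
python3 -m crank '{"offset":[[-18,-13,50],[-18,-13,100],[-18,-13,140],[-18,-13,140],[-18,-13,140]],"roll":[0,0,0,0,0],"claw":[0.4,0.4,0.4,0.4,0.4]}' 20
python3 - <<'E'
from h import *
W,o=look("wrist",["swivel"])
for p in o["swivel"]: print(p,onz(W,p[0],.002))
W,o=look("wrist",["swivel"],"boxes_of")
for p in o["swivel"]: print(p,onz(W,p[0],.015))
print(env.state()["ee_pos"],go([.606,.078,.008]))
E
```

```text
time: 4.18
ee_pos: [0.6065, 0.0785, 0.0931]
orientation: [0.0, 1.0, 0.0, 0.001]
ft_force: [1.0, -0.1, -0.6]
opening: 0.601
gripper_force: 0.0
([324.4, 247.5], 0.74) [0.60468688 0.0780872  0.002     ]
([321.6, 251.8], 0.76) [0.60406341 0.07658826 0.015     ]
[0.60655625 0.07850525 0.09293379] (array([ 0.8, -0.5, 84.9]), 'tooly deg', np.float64(90.0))
```

```bash
python3 -m crank '{"offset":[[2,-1,45],[2,-1,83],[2,-1,83],[2,-1,83],[2,-1,83]],"roll":[0,0,0,0,0],"claw":[0.4,0.4,0.6,0.9,1]}' 40
python3 -m crank '{"offset":[[0,0,0],[0,0,0],[0,0,-50],[0,0,-100],[0,0,-120]],"roll":[0,0,0,0,0],"claw":[1,1,1,1,1]}' 40
```

```text
time: 5.0
ee_pos: [0.6049, 0.0775, 0.0103]
orientation: [0.0, 1.0, 0.0, 0.001]
ft_force: [0.4, 0.5, -1.3]
opening: 0.281
gripper_force: 39.2
time: 5.62
ee_pos: [0.6048, 0.0775, 0.1317]
orientation: [0.0, 1.0, 0.0, 0.002]
ft_force: [-0.7, -0.0, 0.0]
opening: 0.282
gripper_force: 39.5
```

```bash
python3 -m crank '{"offset":[[20,-55,-30],[38,-110,-30],[56,-165,-30],[74,-220,-30],[92,-275,-30]],"roll":[0,-0.05,-0.1,-0.15,-0.18],"claw":[1,1,1,1,1]}'
python3 - <<'E'
from h import *
print(env.state()["ee_pos"],go([.4605,-.362,.16]))
E
```

```text
time: 6.25
ee_pos: [0.5106, -0.1992, 0.1586]
orientation: [-0.09, 0.996, -0.0, 0.0]
ft_force: [0.7, -0.1, -0.1]
opening: 0.281
gripper_force: 39.6
[ 0.51056351 -0.19918665  0.15862903] (array([  78.5, -151.2,   -1.4]), 'tooly deg', np.float64(100.4))
```

```bash
python3 -m crank '{"offset":[[26,-50,0],[52,-100,0],[78,-151,0],[78,-151,0],[78,-151,0]],"roll":[0,0,0,0,0],"claw":[1,1,1,1,1]}'
python3 - <<'E'
from h import *
W,o=look("wrist",["tray","swivel"])
print(o,[onz(W,p[0],0.0) for p in o["tray"]],env.state()["ee_pos"])
# blue rim outline
h=cv2.cvtColor(W["frame"],cv2.COLOR_RGB2HSV); m=cv2.inRange(h,(100,120,60),(125,255,255))
n,l,st,c=cv2.connectedComponentsWithStats(m); i=1+np.argmax(st[1:,4]); cn=cv2.findContours((l==i).astype(np.uint8),0,2)[0][0]
for k in cv2.boxPoints(cv2.minAreaRect(cn)): print(k,np.round(onz(W,k,.022),3))
E
```

```text
time: 6.88
ee_pos: [0.4614, -0.3598, 0.1583]
orientation: [-0.089, 0.996, 0.0, -0.0]
ft_force: [-0.2, -0.3, 0.0]
opening: 0.281
gripper_force: 39.6
{'tray': [([271.1, 186.1], 0.76)], 'swivel': [([324.4, 313.2], 0.65)]} [array([ 0.43932975, -0.40383529,  0.        ])] [ 0.46203271 -0.35898817  0.15844389]
[142. 102.] [ 0.397 -0.491  0.022]
[388. 102.] [ 0.369 -0.335  0.022]
[388. 271.] [ 0.482 -0.31   0.022]
[142. 271.] [ 0.513 -0.484  0.022]
```

```bash
python3 -m crank '{"offset":[[0,0,50],[0,0,100],[0,0,144],[0,0,144],[0,0,144]],"roll":[0,0,0,0,0],"claw":[1,1,1,1,0.5]}'
python3 -m crank '{"offset":[[0,0,0],[0,0,-60],[0,0,-120],[0,0,-150],[0,0,-150]],"roll":[0,0,0,0,0],"claw":[0.5,0.5,0.5,0.5,0.5]}'
python3 - <<'E'
from h import *
print(env.state()["ee_pos"],go([.618,-.168,.17]),env.state()["opening"])
W,o=look("wrist",["swivel"]); print([(p,onz(W,p[0],.003)) for p in o["swivel"]])
E
```

```text
time: 7.65
ee_pos: [0.4626, -0.3601, 0.0161]
orientation: [-0.09, 0.996, -0.001, 0.001]
ft_force: [-0.0, -0.0, 0.3]
opening: 0.478
gripper_force: 0.0
time: 8.28
ee_pos: [0.463, -0.3612, 0.1684]
orientation: [-0.089, 0.996, -0.002, 0.002]
ft_force: [0.8, -0.4, -0.4]
opening: 0.5
gripper_force: 0.0
[ 0.46303998 -0.36117113  0.16838671] (array([-186.9,  162.5,   -1.6]), 'tooly deg', np.float64(100.3)) 0.5002467302634022
[(([325.5, 224.9], 0.92), array([ 0.46499913, -0.36113725,  0.003     ]))]
```

```bash
python3 -m crank '{"offset":[[-46,40,0],[-92,80,0],[-138,120,0],[-187,162,0],[-187,162,0]],"roll":[0.04,0.08,0.13,0.18,0.18],"claw":[0.4,0.4,0.4,0.4,0.4]}'
python3 -m crank '{"offset":[[0,0,40],[0,0,80],[0,0,80]],"roll":[0,0,0],"claw":[0.4,0.4,0.4]}'
python3 - <<'E'
from h import *
W,o=look("wrist",["valve_seat"]); print([(p,onz(W,p[0],.002)) for p in o["valve_seat"]])
W,b=look("wrist",["valve_seat"],"boxes_of"); print([(p,onz(W,p[0],.007)) for p in b["valve_seat"]])
print(env.state()["ee_pos"],env.state()["orientation"]);cv2.imwrite("pics/w4.png",W["frame"][:,:,::-1])
E
```

```text
time: 9.0
ee_pos: [0.6181, -0.1636, 0.1627]
orientation: [-0.002, 1.0, 0.001, -0.001]
ft_force: [0.8, -1.1, 0.1]
opening: 0.598
gripper_force: 0.0
time: 9.38
ee_pos: [0.6139, -0.1671, 0.0812]
orientation: [0.001, 1.0, 0.001, -0.003]
ft_force: [-0.6, -0.2, 0.1]
opening: 0.6
gripper_force: 0.0
[(([322.1, 260.3], 0.69), array([ 0.61557606, -0.16871225,  0.002     ]))]
[(([323.8, 255.8], 0.92), array([ 0.61569373, -0.16846963,  0.007     ]))]
[ 0.61751273 -0.16782314  0.08619625] [ 5.38771755e-04  9.99999161e-01 -3.14558660e-04  1.13556865e-03]
```

View pics/w4.png

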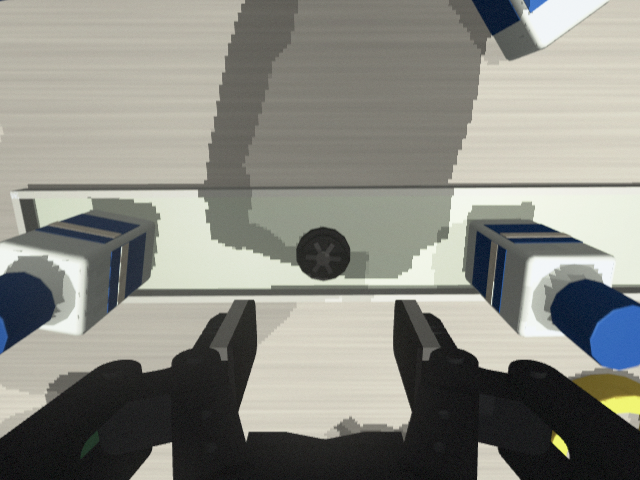

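Clean view: the seat is at (323,254), clear of both standing bottles and the lips, and the fingers straddle it.

```bash
python3 -m crank '{"offset":[[2,-1,40],[2,-1,75],[2,-1,81],[2,-1,81],[2,-1,81]],"roll":[0,0,0,0,0],"claw":[0.4,0.4,0.5,0.8,1]}' 30
python3 -m crank '{"offset":[[0,0,0],[0,0,0],[0,0,-40],[0,0,-90],[0,0,-140]],"roll":[0,0,0,0,0],"claw":[1,1,1,1,1]}' 30
python3 - <<'E'
from h import *
print(env.state()["ee_pos"],go([.4725,-.427,.17]),env.state()["opening"])
E
```

```text
time: 10.2
ee_pos: [0.6159, -0.1687, 0.0053]
orientation: [0.0, 1.0, -0.0, 0.001]
ft_force: [0.8, -0.2, -0.1]
opening: 0.343
gripper_force: 31.8
time: 10.82
ee_pos: [0.6145, -0.1683, 0.1452]
orientation: [0.0, 1.0, -0.0, 0.0]
ft_force: [1.4, -0.1, 0.1]
opening: 0.341
gripper_force: 31.8
[ 0.61447377 -0.16826386  0.14518137] (array([ 141.7, -258.9,  -24.8]), 'tooly deg', np.float64(90.0)) 0.3411487037453995
```

```bash
python3 -m crank '{"offset":[[29,-52,-25],[58,-104,-25],[87,-156,-25],[116,-208,-25],[142,-259,-25]],"roll":[-0.04,-0.08,-0.13,-0.18,-0.18],"claw":[1,1,1,1,1]}'
python3 -m crank '{"offset":[[0,0,0],[0,0,40],[0,0,90],[0,0,130],[0,0,130]],"roll":[0,0,0,0,0],"claw":[1,1,1,1,1]}'
python3 - <<'E'
from h import *
print(env.state()["ee_pos"],go([.4725,-.427,.008]),env.state()["opening"])
E
```

```text
time: 11.45
ee_pos: [0.4713, -0.4288, 0.1689]
orientation: [-0.09, 0.996, -0.0, 0.0]
ft_force: [1.0, -0.5, 0.8]
opening: 0.343
gripper_force: 31.8
time: 12.08
ee_pos: [0.4713, -0.4251, 0.036]
orientation: [-0.09, 0.996, 0.002, -0.002]
ft_force: [0.2, -0.4, 0.3]
opening: 0.343
gripper_force: 31.8
[ 0.47131922 -0.42511908  0.03600802] (array([-0.9, -2.2, 28. ]), 'tooly deg', np.float64(100.3)) 0.34251209929587806
```

```bash
python3 -m crank '{"offset":[[0,-1,26],[0,-1,27],[0,-1,27],[0,-1,27],[0,-1,-30]],"roll":[0,0,0,0,0],"claw":[1,1,0.5,0.5,0.5]}'
python3 -m crank '{"offset":[[0,0,-60],[0,0,-120],[0,0,-170]],"roll":[0,0,0],"claw":[0.5,0.5,0.5]}'
python3 - <<'E'
from h import *
print(env.state()["ee_pos"],go([.49,.155,.21]),env.state()["opening"])
W,o=look("wrist",["swivel","valve_seat"]); print([(p,onz(W,p[0],.003)) for k in o for p in o[k]])
s,o=look("side",["knob","bottle1"]);print(o)
E
```

```text
time: 12.7
ee_pos: [0.4709, -0.4265, 0.0663]
orientation: [-0.089, 0.996, 0.002, -0.002]
ft_force: [-0.4, -0.5, 0.2]
opening: 0.5
gripper_force: 0.0
time: 13.08
ee_pos: [0.4727, -0.4282, 0.2421]
orientation: [-0.089, 0.996, -0.001, 0.001]
ft_force: [1.0, -1.2, -0.3]
opening: 0.5
gripper_force: 0.0
[ 0.47269263 -0.42817161  0.24209645] (array([-120.9,  570.8,   31. ]), 'tooly deg', np.float64(100.3)) 0.49999559471977933
[(([399.0, 211.3], 0.75), array([ 0.46554189, -0.35870117,  0.003     ])), (([327.7, 207.1], 0.8), array([ 0.47355612, -0.42577142,  0.003     ]))]
{'knob': [([278.5, 246.4], 0.41), ([232.7, 238.7], 0.39)], 'bottle1': [([301.4, 253.5], 0.91), ([254.3, 280.6], 0.86), ([342.8, 268.7], 0.74), ([343.5, 320.3], 0.73)]}
```

Both are in the tray. Now I'll move toward the knob.

```bash
python3 -m crank '{"offset":[[-12,57,6],[-24,114,12],[-36,171,18],[-48,228,24],[-60,285,31]],"roll":[0.05,0.1,0.15,0.18,0.18],"claw":[0.4,0.4,0.4,0.4,0.4]}'
python3 -m crank '{"offset":[[12,55,0],[24,110,0],[36,165,0],[45,220,0],[6,290,0]],"roll":[0,0,0,0,0],"claw":[0.4,0.4,0.4,0.4,0.4]}'
python3 -m crank '{"offset":[[0,0,0],[0,0,0],[0,0,0]],"roll":[0,0,0],"claw":[0.4,0.4,0.4]}'
python3 - <<'E'
from h import *
print(env.state()["ee_pos"],env.state()["orientation"],go([.481,.161,.08]))
W,o=look("wrist",["knob","bottle1"]); print([(p,onz(W,p[0],.0)) for p in o["knob"]],[(p,onz(W,p[0],.018)) for p in o["bottle1"]])
cv2.imwrite("pics/w5.png",W["frame"][:,:,::-1])
E
```

```text
time: 14.0
ee_pos: [0.4799, -0.1351, 0.2062]
orientation: [0.001, 1.0, 0.0, -0.001]
ft_force: [1.6, 0.3, -0.9]
opening: 0.6
gripper_force: 0.0
time: 14.62
ee_pos: [0.4645, 0.139, 0.2071]
orientation: [0.0, 1.0, -0.0, -0.001]
ft_force: [1.7, -0.2, 0.5]
opening: 0.6
gripper_force: 0.0
time: 15.0
ee_pos: [0.466, 0.1365, 0.2071]
orientation: [0.001, 1.0, -0.0, -0.0]
ft_force: [-1.3, -0.4, -0.4]
opening: 0.596
gripper_force: 0.0
[0.46604172 0.13653644 0.20708212] [ 1.02935180e-03  9.99999404e-01 -1.42398568e-04 -3.34305388e-04] (array([-15. ,  24.5, 127.1]), 'tooly deg', np.float64(89.9))
[(([351.3, 226.7], 0.69), array([0.47838883, 0.15958156, 0.        ])), (([109.3, 363.2], 0.37), array([ 0.6127787 , -0.07201705,  0.        ]))] [(([239.2, 239.3], 0.81), array([0.48473531, 0.06461869, 0.018     ])), (([94.0, 261.1], 0.63), array([ 0.50352372, -0.06001005,  0.018     ]))]
```

View pics/w5.png

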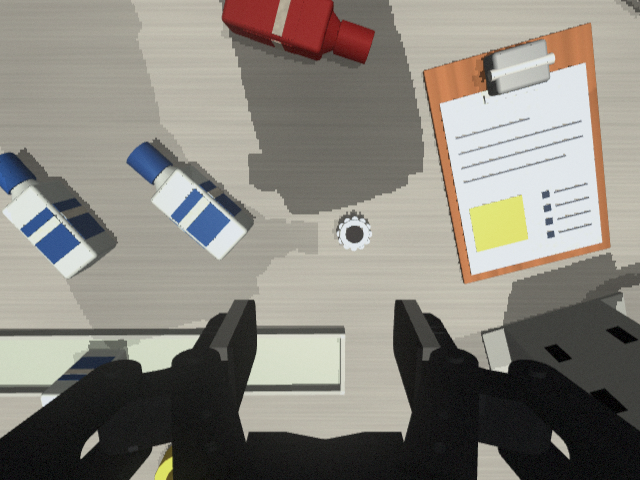

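The wrist view shows the knob at (354,232), the two fallen bottles at (200,205) and (50,225), and the clipboard and post foot on the right. I'll grasp the knob.

```bash
python3 -m crank '{"offset":[[-13,23,50],[-13,23,100],[-13,23,120],[-13,23,120]],"roll":[0,0,0,0],"claw":[0.4,0.4,0.4,0.4]}' 30
python3 - <<'E'
from h import *
W,o=look("wrist",["knob"]); print([(p,onz(W,p[0],.0)) for p in o["knob"]])
W,o=look("wrist",["knob"],"boxes_of"); print([(p,onz(W,p[0],.012)) for p in o["knob"]],env.state()["ee_pos"])
E
```

```text
time: 15.65
ee_pos: [0.4786, 0.1598, 0.0863]
orientation: [0.001, 1.0, -0.0, -0.001]
ft_force: [-0.5, -0.0, 0.7]
opening: 0.6
gripper_force: 0.0
[(([326.9, 256.9], 0.76), array([0.48072976, 0.16076327, 0.        ]))]
[(([323.3, 260.2], 0.57), array([0.481324  , 0.15936834, 0.012     ]))] [0.48041798 0.16063586 0.08865768]
```

```bash
python3 -m crank '{"offset":[[-1,0,45],[-1,0,79],[-1,0,79],[-1,0,79],[-1,0,79]],"roll":[0,0,0,0,0],"claw":[0.4,0.4,0.6,0.8,1]}' 30
python3 -m crank '{"offset":[[0,0,0],[0,0,0],[0,0,-50],[0,0,-110],[0,0,-170]],"roll":[0,0,0,0,0],"claw":[1,1,1,1,1]}' 30
python3 - <<'E'
from h import *
print(env.state()["ee_pos"],go([.4075,-.405,.18]),env.state()["opening"])
E
```

```text
time: 16.48
ee_pos: [0.4817, 0.1609, 0.01]
orientation: [0.0, 1.0, 0.0, 0.001]
ft_force: [0.1, -0.2, -1.0]
opening: 0.35
gripper_force: 29.6
time: 17.1
ee_pos: [0.4802, 0.1604, 0.1804]
orientation: [0.0, 1.0, -0.0, -0.0]
ft_force: [1.2, 0.9, -0.2]
opening: 0.353
gripper_force: 29.9
[0.48015818 0.16040188 0.18035342] (array([ 7.220e+01, -5.655e+02,  4.000e-01]), 'tooly deg', np.float64(90.0)) 0.3533057038440901
```

```bash
python3 -m crank '{"offset":[[8,-57,0],[16,-114,0],[24,-171,0],[32,-228,0],[40,-285,0]],"roll":[0,0,0,0,0],"claw":[1,1,1,1,1]}'
python3 -m crank '{"offset":[[8,-57,0],[16,-114,0],[24,-171,0],[32,-228,0],[32,-280,0]],"roll":[-0.05,-0.1,-0.15,-0.18,-0.18],"claw":[1,1,1,1,1]}'
python3 -m crank '{"offset":[[0,0,0],[0,0,50],[0,0,110]],"roll":[0,0,0],"claw":[1,1,1]}'
python3 - <<'E'
from h import *
print(env.state()["ee_pos"],go([.4075,-.405,.015]),env.state()["opening"])
E
```

```text
time: 17.73
ee_pos: [0.4398, -0.1262, 0.1786]
orientation: [0.0, 1.0, -0.0, 0.0]
ft_force: [0.9, -0.1, -0.3]
opening: 0.348
gripper_force: 29.9
time: 18.35
ee_pos: [0.4072, -0.4064, 0.1785]
orientation: [-0.089, 0.996, -0.0, 0.0]
ft_force: [1.1, 0.5, 0.8]
opening: 0.344
gripper_force: 29.9
time: 18.73
ee_pos: [0.4088, -0.4043, 0.068]
orientation: [-0.09, 0.996, -0.001, 0.001]
ft_force: [0.0, -0.6, -0.8]
opening: 0.345
gripper_force: 30.0
[ 0.40882089 -0.40426444  0.0680467 ] (array([ 1.5, -0.4, 53. ]), 'tooly deg', np.float64(100.3)) 0.3450994260165937
```

```bash
python3 -m crank '{"offset":[[1,0,45],[1,0,53],[1,0,53],[1,0,53],[1,0,0]],"roll":[0,0,0,0,0],"claw":[1,1,0.5,0.5,0.5]}'
python3 -m crank '{"offset":[[0,0,-60],[0,0,-120],[0,0,-140],[-20,60,-140],[-20,120,-140]],"roll":[0,0,0,0.1,0.18],"claw":[0.5,0.5,0.5,0.3,0.3]}'
python3 - <<'E'
from h import *
print(env.state()["ee_pos"],go([.46,-.03,.21]),env.state()["opening"])
W,o=look("wrist",["knob"]); print([(p,onz(W,p[0],.003)) for k in o for p in o[k]])
E
```

```text
time: 19.35
ee_pos: [0.4061, -0.4034, 0.0677]
orientation: [-0.09, 0.996, 0.001, -0.001]
ft_force: [0.2, -0.8, 0.0]
opening: 0.495
gripper_force: 0.0
time: 19.98
ee_pos: [0.4062, -0.2819, 0.2099]
orientation: [0.002, 1.0, -0.001, 0.001]
ft_force: [0.8, -0.1, -0.0]
opening: 0.695
gripper_force: 0.0
[ 0.40624254 -0.28193579  0.20993878] (array([-52.7, 252.2,  -0.3]), 'tooly deg', np.float64(89.8)) 0.6948216975883055
[(([181.5, 213.9], 0.74), array([ 0.40718885, -0.40671392,  0.003     ]))]
```

```bash
python3 -m crank '{"offset":[[-10,60,0],[-20,120,0],[-30,180,0],[-45,240,0],[-53,252,0]],"roll":[0,0,0,0,0],"claw":[0.3,0.3,0.3,0.3,0.3]}'
python3 -m crank '{"offset":[[0,0,0],[0,0,0]],"roll":[0,0],"claw":[0.3,0.3]}'
cat >> h.py <<'E'
def bottles(W):
    "lying bottles: cap blob -> outline of white+blue -> axis on planes"
    h=cv2.cvtColor(W["frame"],cv2.COLOR_RGB2HSV); blue=cv2.inRange(h,(100,110,40),(125,255,255))
    n,l,st,c=cv2.connectedComponentsWithStats(blue); r=[]
    for i in range(1,n):
        if st[i,4]>150: r.append((c[i].round(1).tolist(),int(st[i,4]),np.round(onz(W,c[i],.012),3).tolist(),np.round(onz(W,c[i],.036),3).tolist()))
    return r
E
python3 - <<'E'
from h import *
W,o=look("wrist",["bottle1"]); print([(p,onz(W,p[0],.018)) for p in o["bottle1"]])
for r in bottles(W): print(r)
print(env.state()["ee_pos"]); cv2.imwrite("pics/w6.png",W["frame"][:,:,::-1])
E
```

```text
time: 20.7
ee_pos: [0.4596, -0.0282, 0.21]
orientation: [-0.002, 1.0, 0.0, 0.001]
ft_force: [-0.0, 0.4, 0.4]
opening: 0.698
gripper_force: 0.0
time: 20.95
ee_pos: [0.4586, -0.0321, 0.2088]
orientation: [0.001, 1.0, -0.0, 0.0]
ft_force: [-0.5, 0.0, -0.5]
opening: 0.699
gripper_force: 0.0
[(([291.9, 267.3], 0.88), array([ 0.50301829, -0.06063718,  0.018     ])), (([94.4, 77.9], 0.76), array([ 0.35114598, -0.20655777,  0.018     ])), (([426.1, 206.2], 0.56), array([0.45027127, 0.05117779, 0.018     ]))]
([348.5, 121.6], 991, [0.383, -0.013, 0.012], [0.384, -0.015, 0.036])
([390.2, 165.5], 392, [0.418, 0.021, 0.012], [0.416, 0.017, 0.036])
([221.6, 181.1], 876, [0.43, -0.117, 0.012], [0.427, -0.111, 0.036])
([408.8, 186.1], 968, [0.435, 0.037, 0.012], [0.431, 0.032, 0.036])
([253.5, 230.0], 350, [0.471, -0.093, 0.012], [0.466, -0.089, 0.036])
([270.5, 251.0], 851, [0.49, -0.079, 0.012], [0.483, -0.076, 0.036])
([48.4, 365.7], 438, [0.602, -0.292, 0.012], [0.587, -0.274, 0.036])
([31.7, 380.1], 214, [0.617, -0.311, 0.012], [0.601, -0.291, 0.036])
([277.2, 424.8], 272, [0.668, -0.08, 0.012], [0.649, -0.076, 0.036])
[ 0.45847178 -0.03219785  0.20854096]
```

View pics/w6.png

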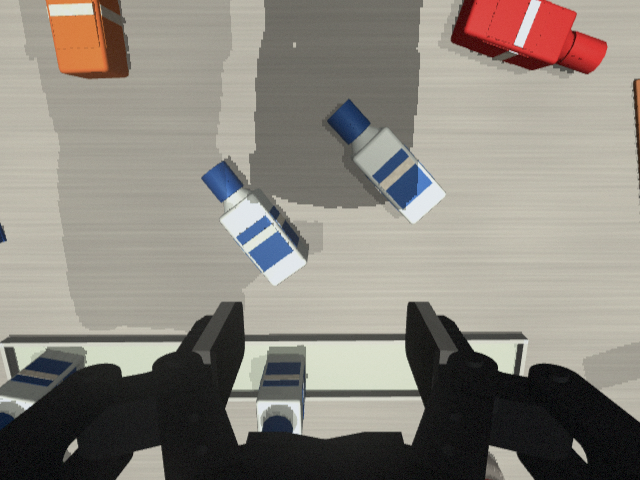

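The second bottle was knocked: its base is now near (400,215) px, about (0.45,0.05). The bottle with its cap at (222,181) has its base at (0.503,-0.061) and its axis at about 35°. I'll grip that one by its cap and test how it swings.

```bash
python3 -m crank '{"offset":[[10,-30,20],[20,-60,60],[29,-81,100],[29,-81,100],[29,-81,100]],"roll":[-0.16,-0.32,-0.48,-0.617,-0.617],"claw":[0.4,0.4,0.4,0.4,0.4]}' 20
python3 -m crank '{"offset":[[0,0,0],[0,0,0]],"roll":[0,0],"claw":[0.4,0.4]}'
python3 - <<'E'
from h import *
W,o=look("wrist",["bottle1"]); print([(p,onz(W,p[0],.018)) for p in o["bottle1"]])
for r in bottles(W): print(r)
print(env.state()["ee_pos"],go([.4296,-.1128,.004]))
E
```

```text
time: 21.68
ee_pos: [0.4291, -0.1128, 0.1082]
orientation: [-0.302, 0.953, 0.0, -0.0]
ft_force: [-0.1, 0.1, -0.5]
opening: 0.6
gripper_force: 0.0
time: 21.92
ee_pos: [0.4299, -0.112, 0.1087]
orientation: [-0.302, 0.953, -0.0, 0.0]
ft_force: [0.2, -0.3, -0.2]
opening: 0.602
gripper_force: 0.0
[(([267.6, 30.2], 0.63), array([ 0.34989127, -0.2045606 ,  0.018     ])), (([321.1, 382.8], 0.62), array([ 0.50496102, -0.06221957,  0.018     ]))]
([6.4, 28.0], 884, [0.428, -0.319, 0.012], [0.422, -0.303, 0.036])
([321.0, 248.5], 1819, [0.431, -0.114, 0.012], [0.426, -0.118, 0.036])
([502.2, 281.2], 2011, [0.384, -0.009, 0.012], [0.383, -0.024, 0.036])
([321.7, 330.9], 648, [0.477, -0.082, 0.012], [0.466, -0.089, 0.036])
([476.1, 351.5], 172, [0.43, 0.01, 0.012], [0.425, -0.007, 0.036])
([323.2, 363.8], 1465, [0.496, -0.067, 0.012], [0.483, -0.076, 0.036])
([514.0, 360.9], 432, [0.421, 0.035, 0.012], [0.417, 0.016, 0.036])
[ 0.42980148 -0.11189177  0.10859344] (array([  0.7,  -0.6, 104.6]), 'tooly deg', np.float64(125.3))
```

```bash
python3 -m crank '{"offset":[[0,-1,50],[0,-1,100],[0,-1,104],[0,-1,104],[0,-1,104]],"roll":[0,0,0,0,0],"claw":[0.4,0.4,0.5,0.8,1]}' 20
python3 -m crank '{"offset":[[0,0,0],[0,0,0],[0,0,-20],[0,0,-40],[0,0,-60]],"roll":[0,0,0,0,0],"claw":[1,1,1,1,1]}' 20
python3 - <<'E'
from h import *
s=env.get_image("side"); S=env.get_image("wrist")["frame"]
a=cv2.resize(s["frame"][190:340,240:440],(800,600),interpolation=2); a[300:,:400]=cv2.resize(S,(400,300)) ; cv2.imwrite("pics/s7.png",a[:,:,::-1])
E
```

```text
time: 22.65
ee_pos: [0.4315, -0.1131, 0.0061]
orientation: [-0.303, 0.953, -0.001, 0.001]
ft_force: [-0.2, 0.1, -0.7]
opening: 0.269
gripper_force: 20.8
time: 23.28
ee_pos: [0.4301, -0.1128, 0.0653]
orientation: [-0.303, 0.953, -0.0, 0.0]
ft_force: [0.2, 0.7, -0.5]
opening: 0.275
gripper_force: 20.8
```

View pics/s7.png

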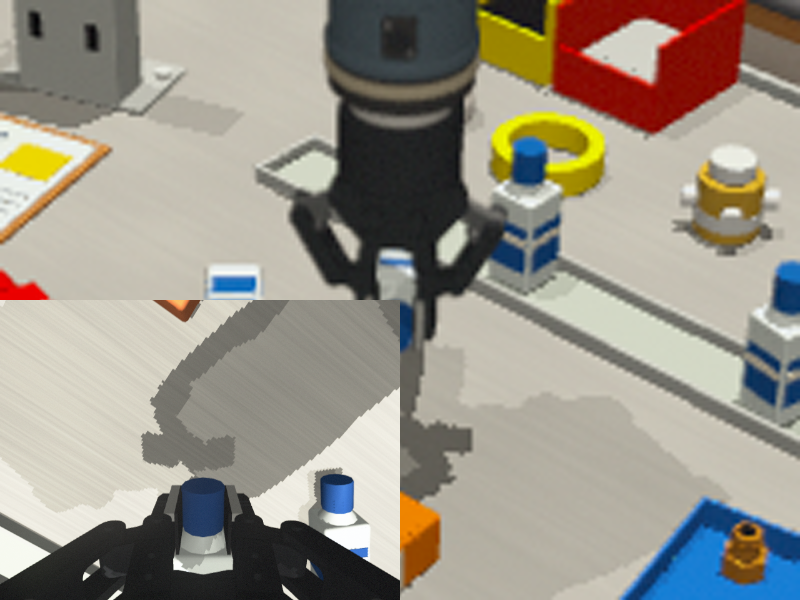

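The bottle stays level in the 20 N grip. I'll lower it and slacken the claw in small steps so it can swing.

```bash
python3 -m crank '{"offset":[[0,0,15],[0,0,25],[0,0,25]],"roll":[0,0,0],"claw":[1,0.78,0.78]}' 20
python3 -m crank '{"offset":[[0,0,0],[0,0,0]],"roll":[0,0],"claw":[0.75,0.75]}' 20
python3 -m crank '{"offset":[[0,0,0],[0,0,0]],"roll":[0,0],"claw":[0.74,0.74]}' 20
python3 - <<'E'
from h import *
W=env.get_image("wrist")
for r in bottles(W): print(r)
E
```

```text
time: 23.75
ee_pos: [0.4293, -0.1125, 0.0383]
orientation: [-0.303, 0.953, 0.001, -0.001]
ft_force: [-0.8, -0.2, 0.3]
opening: 0.267
gripper_force: 20.9
time: 24.0
ee_pos: [0.4304, -0.1129, 0.0396]
orientation: [-0.303, 0.953, -0.0, 0.0]
ft_force: [-0.3, -0.1, -1.9]
opening: 0.273
gripper_force: 20.9
time: 24.25
ee_pos: [0.4302, -0.1128, 0.0394]
orientation: [-0.303, 0.953, -0.0, 0.0]
ft_force: [0.7, 0.4, -1.2]
opening: 0.272
gripper_force: 20.9
([324.6, 330.3], 5796, [0.446, -0.102, 0.012], [0.436, -0.109, 0.036])
([569.2, 337.8], 4234, [0.384, -0.008, 0.012], [0.383, -0.028, 0.036])
```

```bash
for c in 0; do
python3 -m crank '{"offset":[[0,0,0],[0,0,0]],"roll":[0,0],"claw":[0.732,0.732]}' 20
python3 -m crank '{"offset":[[0,0,0],[0,0,0]],"roll":[0,0],"claw":[0.726,0.726]}' 20; done | grep -E "op|gri"
python3 - <<'E'
from h import *
W=env.get_image("wrist")
for r in bottles(W): print(r)
E
```

```text
opening: 0.272
gripper_force: 20.9
opening: 0.275
gripper_force: 12.2
([324.6, 330.3], 5826, [0.446, -0.102, 0.012], [0.436, -0.109, 0.036])
([569.1, 338.0], 4235, [0.384, -0.008, 0.012], [0.382, -0.028, 0.036])
```

Force drops to 12 N at 0.726, so it can be modulated. I'll continue in finer steps.

```bash
python3 -m crank '{"offset":[[0,0,0],[0,0,0]],"roll":[0,0],"claw":[0.724,0.724]}' 20 | grep -E "op|gri"
python3 - <<'E'
from h import *
for r in bottles(env.get_image("wrist"))[:1]: print(r)
E
python3 -m crank '{"offset":[[0,0,0],[0,0,0]],"roll":[0,0],"claw":[0.722,0.722]}' 20 | grep -E "op|gri"
python3 - <<'E'
from h import *
for r in bottles(env.get_image("wrist"))[:1]: print(r)
E
python3 -m crank '{"offset":[[0,0,0],[0,0,0]],"roll":[0,0],"claw":[0.720,0.720]}' 20 | grep -E "op|gri"
python3 - <<'E'
from h import *
for r in bottles(env.get_image("wrist"))[:1]: print(r)
E
```

```text
opening: 0.277
gripper_force: 8.0
([324.6, 327.7], 5846, [0.445, -0.103, 0.012], [0.435, -0.11, 0.036])
opening: 0.274
gripper_force: 4.3
([324.6, 326.1], 5744, [0.444, -0.103, 0.012], [0.434, -0.11, 0.036])
opening: 0.28
gripper_force: 1.1
([324.6, 326.2], 5755, [0.444, -0.103, 0.012], [0.434, -0.11, 0.036])
```

It began to swing at about 8 N, and now the base rests on the cart. I'll carry the cap over the base in an arc with a light grip.

```bash
python3 -m crank '{"offset":[[0,0,0],[-9,0,-10],[-18,0,-20],[-32,0,-28],[-46,0,-36]],"roll":[0,0,0,0,0],"claw":[0.722,0.722,0.722,0.722,0.722]}' 20
python3 -m crank '{"offset":[[-12,0,-3],[-24,0,-5],[-36,0,-4],[-48,0,-3],[-48,0,-3]],"roll":[0,0,0,0,0],"claw":[0.722,0.722,0.722,0.722,0.722]}' 20
python3 - <<'E'
from h import *
s=env.get_image("side"); S=env.get_image("wrist"); print(bottles(S)[:2])
a=cv2.resize(s["frame"][170:320,240:440],(800,600),interpolation=2); a[300:,:400]=cv2.resize(S["frame"],(400,300)) ; cv2.imwrite("pics/s8.png",a[:,:,::-1])
E
```

```text
time: 26.38
ee_pos: [0.4688, -0.0855, 0.0761]
orientation: [-0.303, 0.953, -0.0, 0.0]
ft_force: [-1.0, 0.3, -1.4]
opening: 0.279
gripper_force: 3.6
time: 27.0
ee_pos: [0.5074, -0.0579, 0.078]
orientation: [-0.304, 0.953, 0.0, -0.0]
ft_force: [1.8, 0.3, 2.4]
opening: 0.276
gripper_force: 4.0
[([554.4, 116.7], 3214, [0.381, -0.011, 0.012], [0.389, -0.021, 0.036]), ([517.4, 215.2], 420, [0.427, 0.008, 0.012], [0.43, -0.004, 0.036])]
```

View pics/s8.png

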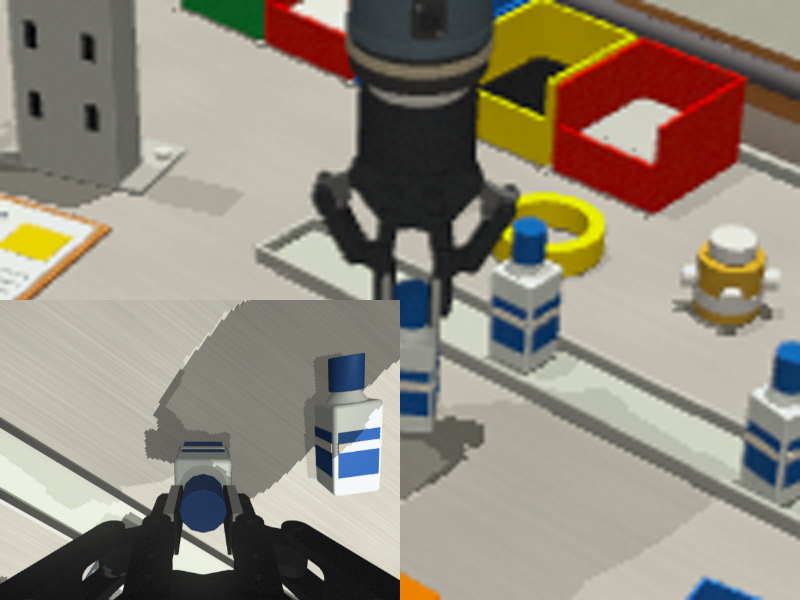

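The bottle is now upright: the wrist inset shows the cap above the body, and the side view shows it vertical. I'll firm the grip, lift, and compute the move to the lane.

```bash
python3 -m crank '{"offset":[[0,0,0],[0,0,0],[0,0,0],[0,0,-20],[0,0,-40]],"roll":[0,0,0,0,0],"claw":[1,1,1,1,1]}' 40
python3 - <<'E'
from h import *
print(env.state()["ee_pos"],go([.610,.015,.118]))
W=env.get_image("wrist"); g=cv2.cvtColor(W["frame"],cv2.COLOR_RGB2GRAY)
E
python3 -m crank '{"offset":[[0,0,0],[0,0,0],[0,0,0],[0,0,0],[0,0,0]],"roll":[0.15,0.3,0.45,0.617,0.617],"claw":[1,1,1,1,1]}'
python3 - <<'E'
from h import *
print(env.state()["ee_pos"],go([.610,.015,.118]))
W=env.get_image("wrist"); cv2.imwrite("pics/w9.png",W["frame"][:,:,::-1])
# lane edges: project known lips
for x in (.576,.580,.636,.640): print(proj(W,[x,.1,.012]))
E
```

```text
time: 27.72
ee_pos: [0.5065, -0.0585, 0.1186]
orientation: [-0.303, 0.953, 0.0, -0.0]
ft_force: [-0.5, 0.2, -1.9]
opening: 0.267
gripper_force: 39.3
[ 0.50645004 -0.05849487  0.11860759] (array([-1.27e+02,  1.00e-01,  5.00e-01]), 'tooly deg', np.float64(125.3))
time: 28.4
ee_pos: [0.5066, -0.0585, 0.1179]
orientation: [-0.0, 1.0, 0.0, -0.0]
ft_force: [0.5, -0.6, -1.4]
opening: 0.266
gripper_force: 39.4
[ 0.50660939 -0.05845907  0.11787052] (array([-103.4,   73.5,   -0.2]), 'tooly deg', np.float64(90.0))
[559.45095477 342.64893923]
[558.53837711 347.94018494]
[546.47273302 417.89838183]
[545.65864839 422.61855198]
```

View pics/w9.png

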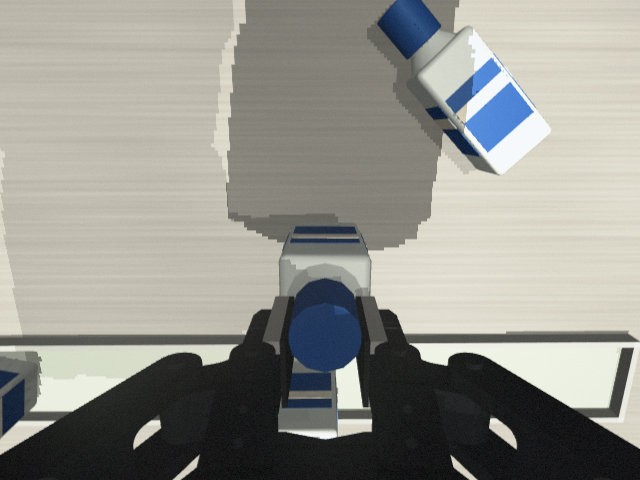

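Bottle is held upright and squared to the lane, with lane edges at rows 338–350 and 418. I'll carry it to (0.611, 0.015).

```bash
python3 -m crank '{"offset":[[-20,30,0],[-50,60,0],[-80,73,0],[-104,73,0],[-104,73,0]],"roll":[0,0,0,0,0],"claw":[1,1,1,1,1]}'
python3 -m crank '{"offset":[[0,0,15],[0,0,30],[0,0,36],[0,0,38],[0,0,39]],"roll":[0,0,0,0,0],"claw":[1,1,1,1,1]}'
```

```text
time: 29.08
ee_pos: [0.6118, 0.0147, 0.1176]
orientation: [-0.002, 1.0, -0.0, -0.0]
ft_force: [-0.6, -0.4, -1.8]
opening: 0.267
gripper_force: 39.5
time: 29.7
ee_pos: [0.6111, 0.0144, 0.0799]
orientation: [0.0, 1.0, -0.0, 0.0]
ft_force: [-0.6, 0.0, 7.8]
opening: 0.271
gripper_force: 40.4
```

```bash
python3 -m crank '{"offset":[[0,0,-1],[0,0,-1],[0,0,-1],[0,0,-1],[0,0,-1]],"roll":[0,0,0,0,0],"claw":[0.8,0.72,0.7,0.65,0.55]}' 20
python3 -m crank '{"offset":[[0,0,-10],[0,0,-40],[0,0,-80],[30,0,-120],[80,0,-120]],"roll":[0,0,0,0,0],"claw":[0.5,0.5,0.5,0.5,0.5]}' 20
python3 -m crank '{"offset":[[20,0,0],[40,0,0],[60,0,0],[60,0,0],[60,0,0]],"roll":[0,0,0,0,0],"claw":[0.5,0.5,0.5,0.5,0.5]}' 20
python3 - <<'E'
from h import *
W,o=look("wrist",["bottle1","stand1"]); print([(p,onz(W,p[0],.018)) for p in o["bottle1"]],[(p,onz(W,p[0],.002)) for p in o["stand1"]])
for r in bottles(W): print(r)
print(env.state()["ee_pos"]); cv2.imwrite("pics/w10.png",W["frame"][:,:,::-1])
E
```

```text
time: 30.32
ee_pos: [0.6109, 0.0145, 0.0803]
orientation: [0.0, 1.0, -0.0, 0.0]
ft_force: [-0.6, 0.4, -0.6]
opening: 0.448
gripper_force: 0.0
time: 30.95
ee_pos: [0.5324, 0.0146, 0.2036]
orientation: [0.0, 1.0, 0.0, 0.003]
ft_force: [0.6, -0.2, -0.3]
opening: 0.504
gripper_force: 0.0
time: 31.58
ee_pos: [0.4716, 0.0146, 0.2008]
orientation: [0.0, 1.0, 0.0, 0.001]
ft_force: [-0.9, 0.6, -0.6]
opening: 0.496
gripper_force: 0.0
[(([26.1, 58.6], 0.88), array([ 0.35207158, -0.20352926,  0.018     ])), (([366.9, 191.8], 0.83), array([0.4500652 , 0.04807865, 0.018     ])), (([323.1, 356.2], 0.63), array([0.5973116 , 0.01280226, 0.018     ]))] [(([9.7, 354.8], 0.65), array([ 0.60478252, -0.28083513,  0.002     ]))]
([286.3, 102.2], 1059, [0.382, -0.015, 0.012], [0.384, -0.013, 0.036])
([328.5, 148.5], 429, [0.417, 0.018, 0.012], [0.416, 0.017, 0.036])
([348.5, 170.0], 1054, [0.433, 0.034, 0.012], [0.431, 0.032, 0.036])
([7.5, 378.5], 447, [0.624, -0.279, 0.012], [0.608, -0.258, 0.036])
([326.0, 426.6], 619, [0.677, 0.015, 0.012], [0.657, 0.015, 0.036])
[0.4714348  0.01457865 0.20027678]
```

View pics/w10.png

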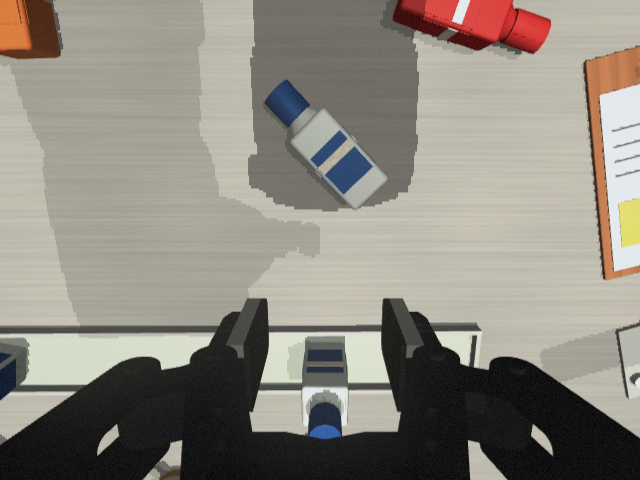

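Bottle2 stands in the lane at (325,380). The last bottle lies with its cap at (286,102) and base at (370,190), an axis of about 44°. I'll go above its cap.

```bash
python3 -m crank '{"offset":[[25,-8,20],[50,-16,50],[75,-24,80],[87,-29,95],[87,-29,95]],"roll":[-0.18,-0.36,-0.54,-0.7,-0.768],"claw":[0.4,0.4,0.4,0.4,0.4]}' 20
python3 -m crank '{"offset":[[0,0,0],[0,0,0]],"roll":[0,0],"claw":[0.4,0.4]}'
python3 - <<'E'
from h import *
W,o=look("wrist",["bottle1"]); print([(p,onz(W,p[0],.018)) for p in o["bottle1"]])
for r in bottles(W): print(r)
print(env.state()["ee_pos"],go([.3845,-.0145,.006]))
E
```

```text
time: 32.35
ee_pos: [0.3826, -0.0146, 0.1043]
orientation: [-0.376, 0.927, 0.0, -0.001]
ft_force: [0.2, -0.1, 0.2]
opening: 0.599
gripper_force: 0.0
time: 32.6
ee_pos: [0.3843, -0.0143, 0.1055]
orientation: [-0.374, 0.928, -0.0, 0.0]
ft_force: [-0.6, -0.8, 0.6]
opening: 0.6
gripper_force: 0.0
[(([520.5, 251.2], 0.95), array([0.30428115, 0.06786548, 0.018     ])), (([328.4, 389.3], 0.6), array([0.44952416, 0.05143928, 0.018     ]))]
([326.7, 253.0], 1878, [0.385, -0.012, 0.012], [0.38, -0.017, 0.036])
([326.5, 336.3], 639, [0.425, 0.026, 0.012], [0.416, 0.017, 0.036])
([326.0, 369.7], 1491, [0.443, 0.043, 0.012], [0.432, 0.032, 0.036])
([18.4, 417.2], 354, [0.614, -0.083, 0.012], [0.586, -0.08, 0.036])
[ 0.38420074 -0.01428805  0.10542328] (array([-0.1, -0.3, 99.4]), 'tooly deg', np.float64(133.9))
```

```bash
python3 -m crank '{"offset":[[0,2,50],[0,2,95],[0,2,99],[0,2,99],[0,2,99]],"roll":[0,0,0,0,0],"claw":[0.4,0.4,0.5,0.8,1]}' 20
python3 -m crank '{"offset":[[0,0,0],[0,0,0],[0,0,-15],[0,0,-34],[0,0,-34]],"roll":[0,0,0,0,0],"claw":[1,1,1,1,1]}' 20
python3 -m crank '{"offset":[[0,0,0],[0,0,0],[0,0,0],[0,0,0],[0,0,0]],"roll":[0,0,0,0,0],"claw":[0.726,0.724,0.723,0.722,0.722]}' 20
python3 - <<'E'
from h import *
for r in bottles(env.get_image("wrist"))[:3]: print(r)
E
```

```text
time: 33.33
ee_pos: [0.3838, -0.0129, 0.0078]
orientation: [-0.374, 0.927, -0.0, 0.001]
ft_force: [0.5, -0.7, -0.4]
opening: 0.272
gripper_force: 21.1
time: 33.95
ee_pos: [0.3835, -0.0129, 0.0413]
orientation: [-0.374, 0.927, -0.0, 0.001]
ft_force: [-0.2, -0.2, -1.3]
opening: 0.268
gripper_force: 21.1
time: 34.58
ee_pos: [0.3825, -0.0129, 0.0402]
orientation: [-0.374, 0.927, 0.0, -0.0]
ft_force: [-0.3, 0.4, -0.3]
opening: 0.276
gripper_force: 4.4
([324.6, 327.6], 5523, [0.396, -0.0, 0.012], [0.387, -0.009, 0.036])
```

Same behaviour as before (force 4.4 N, blob at row 327). Repeating the arc.

```bash
python3 -m crank '{"offset":[[0,0,0],[-9,0,-10],[-18,0,-20],[-32,0,-28],[-46,0,-36]],"roll":[0,0,0,0,0],"claw":[0.722,0.722,0.722,0.722,0.722]}' 20
python3 -m crank '{"offset":[[-12,0,-3],[-24,0,-5],[-36,0,-4],[-48,0,-3],[-48,0,-3]],"roll":[0,0,0,0,0],"claw":[0.722,0.722,0.722,0.722,0.722]}' 20
python3 -m crank '{"offset":[[0,0,0],[0,0,0],[0,0,0],[0,0,-20],[0,0,-40]],"roll":[0,0,0,0,0],"claw":[1,1,1,1,1]}' 40
python3 - <<'E'
from h import *
S=env.get_image("wrist"); s=env.get_image("side"); print(env.state()["ee_pos"],go([.611,.095,.118]))
a=cv2.resize(s["frame"][170:320,220:420],(800,600),interpolation=2); a[300:,400:]=cv2.resize(S["frame"],(400,300)) ; cv2.imwrite("pics/s11.png",a[:,:,::-1])
E
```

```text
time: 35.25
ee_pos: [0.4166, 0.0199, 0.0771]
orientation: [-0.374, 0.927, -0.0, 0.0]
ft_force: [-1.0, 0.2, -0.4]
opening: 0.282
gripper_force: 4.4
time: 35.88
ee_pos: [0.4507, 0.0529, 0.0791]
orientation: [-0.375, 0.927, 0.0, 0.0]
ft_force: [1.1, -0.2, 4.0]
opening: 0.28
gripper_force: 5.3
time: 36.5
ee_pos: [0.4493, 0.052, 0.1193]
orientation: [-0.374, 0.927, 0.0, -0.001]
ft_force: [-0.3, -0.3, -1.0]
opening: 0.266
gripper_force: 39.3
[0.4506973  0.05224953 0.12051475] (array([-145.1,  -80.5,    2.8]), 'tooly deg', np.float64(133.9))
```

View pics/s11.png

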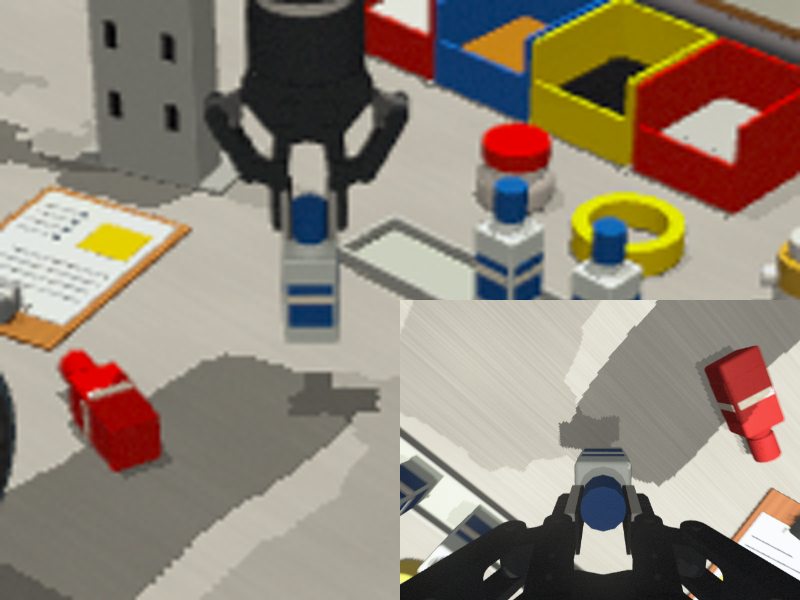

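The bottle hangs upright in the grip, with the lane's free end beyond it. I'll place it at (0.611, 0.095).

```bash
python3 -m crank '{"offset":[[-30,-16,0],[-60,-32,0],[-90,-49,0],[-120,-66,0],[-145,-80,0]],"roll":[0.16,0.32,0.48,0.64,0.768],"claw":[1,1,1,1,1]}'
python3 -m crank '{"offset":[[0,0,0],[0,0,15],[0,0,30],[0,0,36],[0,0,38]],"roll":[0,0,0,0,0],"claw":[1,1,1,1,1]}'
```

```text
time: 37.22
ee_pos: [0.6105, 0.0955, 0.1177]
orientation: [0.003, 1.0, -0.0, -0.001]
ft_force: [-0.6, 0.2, -0.5]
opening: 0.262
gripper_force: 39.4
time: 37.85
ee_pos: [0.6097, 0.0952, 0.0811]
orientation: [0.0, 1.0, -0.0, -0.0]
ft_force: [-1.7, -1.0, 6.6]
opening: 0.266
gripper_force: 40.2
```

```bash
python3 -m crank '{"offset":[[0,0,-1],[0,0,-1],[0,0,-1],[0,0,-1],[0,0,-1]],"roll":[0,0,0,0,0],"claw":[0.8,0.72,0.7,0.65,0.55]}' 20
python3 -m crank '{"offset":[[0,0,-10],[0,0,-40],[0,0,-80],[30,0,-120],[80,0,-150]],"roll":[0,0,0,0,0],"claw":[0.5,0.5,0.5,0.5,0.5]}' 20
python3 -m crank '{"offset":[[40,50,0],[80,90,0],[110,130,0],[130,170,0],[130,170,0]],"roll":[0,0,0,0,0],"claw":[0.5,0.5,0.4,0.3,0.2]}' 20
python3 -m crank '{"offset":[[0,0,0],[0,0,0]],"roll":[0,0],"claw":[0.2,0.2]}' 20
python3 - <<'E'
from h import *
W,o=look("wrist",["clip","board_foot","clipboard","upright"])
for q,z in zip(o,[.015,0,0,0]): print(q,[(p,np.round(onz(W,p[0],z),4)) for p in o[q]])
s,o=look("side",["stand1","upright","clip","board_foot"]); print(o,[np.round(onz(s,p[0],.002),3) for p in o["stand1"]])
print(env.state()["ee_pos"],env.state()["joint_pos"]); cv2.imwrite("pics/w12.png",W["frame"][:,:,::-1])
E
```

```text
time: 38.48
ee_pos: [0.6101, 0.0954, 0.0824]
orientation: [0.0, 1.0, 0.0, 0.0]
ft_force: [-0.8, -0.7, -0.7]
opening: 0.443
gripper_force: 0.0
time: 39.1
ee_pos: [0.5301, 0.0955, 0.2343]
orientation: [0.001, 1.0, 0.0, 0.001]
ft_force: [0.7, 0.3, 0.2]
opening: 0.5
gripper_force: 0.0
time: 39.72
ee_pos: [0.399, 0.2677, 0.2331]
orientation: [-0.001, 1.0, 0.0, 0.0]
ft_force: [-0.3, -0.6, 0.2]
opening: 0.801
gripper_force: 0.0
time: 39.98
ee_pos: [0.4007, 0.2649, 0.2325]
orientation: [0.001, 1.0, -0.0, 0.0]
ft_force: [-0.4, -0.3, -1.2]
opening: 0.798
gripper_force: 0.0
clip [(([341.5, 154.3], 0.71), array([0.3518, 0.2793, 0.015 ]))]
board_foot [(([384.3, 318.7], 0.98), array([0.5138, 0.3242, 0.    ])), (([405.4, 377.0], 0.39), array([0.5807, 0.3487, 0.    ]))]
clipboard [(([364.0, 231.5], 0.7), array([0.4238, 0.3017, 0.    ]))]
upright [(([405.8, 379.4], 0.9), array([0.5836, 0.3493, 0.    ]))]
{'stand1': [([371.2, 260.3], 0.9), ([437.9, 290.8], 0.77), ([435.1, 346.9], 0.38), ([262.7, 211.2], 0.33)], 'upright': [([262.8, 209.9], 0.66)], 'clip': [([216.9, 244.2], 0.71)], 'board_foot': [([249.5, 221.2], 0.66)]} [array([ 0.61 , -0.074,  0.002]), array([ 0.621, -0.286,  0.002]), array([ 0.44 , -0.401,  0.002]), array([0.586, 0.347, 0.002])]
[0.40022975 0.26550446 0.23229744] [ 5.85723785e-01  1.72130518e-01 -8.22169051e-02  1.31648950e+00
  9.96646817e-08  5.86669668e-01]
```

View pics/w12.png

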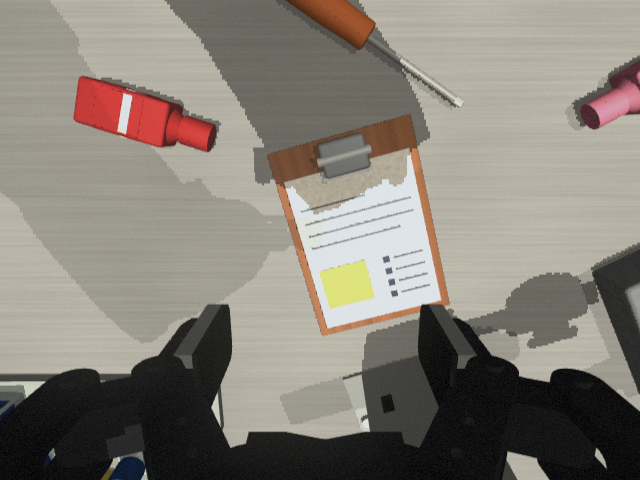

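The wrist view shows the clipboard clearly: foot corners at (323,334) and (449,303), clip end corners at (411,115) and (268,155), clip at (343,155), and the post foot at about (400,385). All 14 views are used, so from here I work numerically. I'll fit the post box to image edges and segment the board.

```bash
cat > fit.py <<'E'
from h import *
from scipy.ndimage import map_coordinates as mc
def boxseg():
    E=[];sx,sy=.02,.045
    for x in(-sx,sx):
        for y in(-sy,sy): E.append(((x,y,0.03),(x,y,.36)))
        E.append(((x,-sy,.36),(x,sy,.36)))
    for y in(-sy,sy): E.append(((-sx,y,.36),(sx,y,.36)))
    E.append(((-sx,-sy,0.004),(-sx,sy,.004)))
    return E
def score(I,seg):
    t=0
    for d,gx,gy in I:
        for a,b in seg:
            p,q=proj(d,a),proj(d,b); n=np.array([-(q-p)[1],(q-p)[0]]);L=np.linalg.norm(n)
            if L<5: continue
            n/=L; k=np.linspace(.03,.97,40)[:,None]; P=p+(q-p)*k
            t+=abs((mc(gx,P.T[::-1],order=1)*n[0]+mc(gy,P.T[::-1],order=1)*n[1])).clip(0,150).mean()
    return t
I=[]
for c in("scene","side"):
    d=env.get_image(c); g=cv2.GaussianBlur(cv2.cvtColor(d["frame"],cv2.COLOR_RGB2GRAY).astype(np.float32),(0,0),1)
    I.append((d,cv2.Sobel(g,5,1,0),cv2.Sobel(g,5,0,1)))
if __name__=="__main__":
    S=boxseg();
    for sel in (I,I[1:]):
        r=[]
        for x in np.arange(.572,.594,.002):
            for y in np.arange(.340,.360,.002):
                for w in range(-10,51,2):
                    Q=R.from_euler("z",w,True).as_matrix(); T=lambda v:Q@v+[x,y,0]
                    r.append((score(sel,[(T(np.array(a)),T(np.array(b))) for a,b in S]),round(x,3),round(y,3),w))
        for v in sorted(r)[::-1][:5]: print(v)
    W=env.get_image("wrist")
    C=[onz(W,p,.004) for p in [(323,334),(449,303),(411,115),(268,155)]]; print(np.round(C,4),np.mean(C,0))
    a=(C[0]+C[1])/2-(C[2]+C[3])/2; b=C[1]-C[0]; print("len",np.linalg.norm(a),np.linalg.norm(b),"yaw",np.degrees(np.arctan2(a[1],a[0])),np.degrees(np.arctan2(b[1],b[0])))
    print("clip",onz(W,(343,155),.02))
E
time python3 fit.py
```

```text
(np.float64(1632.2623672222621), np.float64(0.578), np.float64(0.352), 20)
(np.float64(1625.9541656964018), np.float64(0.578), np.float64(0.352), 18)
(np.float64(1612.1353880699571), np.float64(0.58), np.float64(0.352), 20)
(np.float64(1608.9062099217929), np.float64(0.578), np.float64(0.352), 22)
(np.float64(1608.18022503098), np.float64(0.58), np.float64(0.352), 22)
(np.float64(839.1416270887665), np.float64(0.58), np.float64(0.356), 20)
(np.float64(838.7176366665511), np.float64(0.582), np.float64(0.358), 20)
(np.float64(837.9043785834488), np.float64(0.58), np.float64(0.356), 18)
(np.float64(835.0410235175744), np.float64(0.582), np.float64(0.358), 18)
(np.float64(833.9399374908178), np.float64(0.578), np.float64(0.354), 18)
[[0.5278 0.2635 0.004 ]
 [0.4945 0.3871 0.004 ]
 [0.3188 0.3401 0.004 ]
 [0.3523 0.2153 0.004 ]] [0.4233487  0.30150885 0.004     ]
len 0.18192531675401408 0.1279915055845036 yaw 15.17116165382518 105.10764442358065
clip [0.35152034 0.28102572 0.02      ]
real	0m5.508s
user	0m4.618s
sys	0m0.048s
```

Post fit: centre (0.580, 0.353), yaw 19.5°. Board: centre (0.423, 0.302), yaw 15.2°, length and width about as given. The ticket must face out with the clip on top, so the board has to turn half round. I'll grip the clip with the tool flipped, raise the board, then roll back 180°.

```bash
python3 -m crank '{"offset":[[10,3,0],[20,6,0],[30,9,0],[40,12,0],[49,16,0]],"roll":[-0.17,-0.34,-0.51,-0.68,-0.85],"claw":[0.2,0.2,0.2,0.2,0.2]}' 20
python3 -m crank '{"offset":[[0,0,0],[0,0,0],[0,0,0],[0,0,0],[0,0,0]],"roll":[-0.17,-0.34,-0.51,-0.68,-0.85],"claw":[0.2,0.2,0.2,0.2,0.2]}'
python3 -m crank '{"offset":[[0,0,0],[0,0,0],[0,0,0],[0,0,0],[0,0,0]],"roll":[-0.17,-0.34,-0.51,-0.68,-0.85],"claw":[0.2,0.2,0.2,0.2,0.2]}'
python3 -m crank '{"offset":[[0,0,20],[0,0,40],[0,0,60],[0,0,80],[0,0,80]],"roll":[-0.17,-0.34,-0.51,-0.68,-0.857],"claw":[0.2,0.2,0.2,0.2,0.2]}'
python3 -m crank '{"offset":[[0,0,0],[0,0,0]],"roll":[0,0],"claw":[0.2,0.2]}'
python3 - <<'E'
from h import *
W,o=look("wrist",["clip","board_foot","clipboard"])
for q,z in zip(o,[.015,0,0]): print(q,[(p,np.round(onz(W,p[0],z),4)) for p in o[q]])
W,o=look("wrist",["clip"],"boxes_of"); print(o,env.state()["joint_pos"])
# steel clip: grey low-sat region inside brown
h=cv2.cvtColor(W["frame"],cv2.COLOR_RGB2HSV); br=cv2.inRange(h,(5,90,60),(20,255,255)); ys,xs=np.nonzero(br)
print("brown",len(xs),xs.min(),xs.max(),ys.min(),ys.max()); print(go([.351,.282,.009]),env.state()["ee_pos"])
for r in range(170,300,10):
    row=W["frame"][r,230:420:6].astype(int); print(r,"".join("B" if p[0]-p[2]>50 else "w" if p.min()>190 else "g" for p in row))
E
```

```text
time: 41.25
ee_pos: [0.3508, 0.2817, 0.2324]
orientation: [-0.415, 0.91, 0.0, 0.0]
ft_force: [-0.2, 0.1, -0.4]
opening: 0.796
gripper_force: 0.0
time: 41.88
ee_pos: [0.3512, 0.2817, 0.2323]
orientation: [0.753, -0.658, 0.0, -0.0]
ft_force: [-0.4, -0.0, -0.2]
opening: 0.801
gripper_force: 0.0
time: 42.5
ee_pos: [0.3512, 0.2816, 0.2323]
orientation: [0.957, -0.289, 0.0, -0.0]
ft_force: [-0.6, 0.9, -0.2]
opening: 0.799
gripper_force: 0.0
time: 43.12
ee_pos: [0.3505, 0.2811, 0.151]
orientation: [0.991, 0.135, -0.001, 0.001]
ft_force: [0.2, 0.6, 0.0]
opening: 0.802
gripper_force: 0.0
time: 43.38
ee_pos: [0.3514, 0.2818, 0.1526]
orientation: [0.992, 0.13, 0.0, -0.0]
ft_force: [0.2, -0.5, 0.2]
opening: 0.802
gripper_force: 0.0
clip [(([323.1, 233.0], 0.82), array([0.3502, 0.2824, 0.015 ]))]
board_foot []
clipboard [(([327.8, 121.9], 0.94), array([0.4237, 0.2986, 0.    ]))]
{'clip': [([323.9, 120.6], 0.66)]} [ 6.75842979e-01  1.42592340e-01 -3.22093181e-01  1.10586624e+00
 -3.28343609e-07 -2.72940916e+00]
brown 12337 224 573 0 427
(array([ -0.2,  -0.4, 143.4]), 'tooly deg', np.float64(-74.9)) [0.35128428 0.28166275 0.15240699]
170 gBBwwwwwwwwwwwwwwwwwwwwwwwwwwwBB
180 gBBwwwwwwwwwwwwwwwwwwwwwwwwwwwBB
190 gBBwwwwwwwwwwwwwwwwwwwwwwwwwwwBB
200 gBBwwwwwwwwwwwwwwwwwwwwwwwwwwwBB
210 ggBwwwwwwwwwgggggggggwwwwwwwwwBg
220 ggBBBBBBBBBBgggggggggBBBBBBBBBBg
230 ggBBBBBBBBBgggggggggggBBBBBBBBBg
240 ggBBBBBBBBBgggggggggggggBBBBBBBg
250 ggggBggBgggggggggggggggggggggBBg
260 gggggggggggggggggggggggggggggggg
270 gggggggggggggggggggggggggggggggg
280 gggggggggggggggggggggggggggggggg
290 gggggggggggggggggggggggggggggggg
```

Aligned: clip centred near column 326, edges straight. I'll descend and grip the clip.

```bash
python3 -m crank '{"offset":[[0,1,50],[0,1,100],[0,1,135],[0,1,142],[0,1,142]],"roll":[0,0,0,0,0],"claw":[0.2,0.2,0.2,0.3,0.5]}' 30
python3 -m crank '{"offset":[[0,0,0],[0,0,0],[0,0,0]],"roll":[0,0,0],"claw":[0.7,1,1]}' 30
python3 -m crank '{"offset":[[0,0,-15],[0,0,-35],[0,0,-50],[0,0,-50]],"roll":[0,0,0,0],"claw":[1,1,1,1]}' 30
python3 - <<'E'
from h import *
W,o=look("wrist",["clip","board_foot","clipboard"]); print(o)
E
```

```text
time: 44.3
ee_pos: [0.3517, 0.2809, 0.011]
orientation: [0.991, 0.132, 0.0, -0.0]
ft_force: [0.2, 0.4, 0.7]
opening: 0.516
gripper_force: 0.0
time: 44.68
ee_pos: [0.3523, 0.2812, 0.0115]
orientation: [0.991, 0.132, 0.001, -0.001]
ft_force: [-0.8, -1.0, 10.2]
opening: 0.458
gripper_force: 32.0
time: 45.18
ee_pos: [0.3523, 0.2813, 0.0615]
orientation: [0.991, 0.132, 0.001, -0.001]
ft_force: [-0.4, 0.1, -2.2]
opening: 0.459
gripper_force: 30.7
{'clip': [([323.7, 324.6], 0.67)], 'board_foot': [], 'clipboard': [([324.5, 113.3], 0.77)]}
```

```bash
cat >> h.py <<'E'
def tick():
    W=env.get_image("wrist"); m=(W["frame"].min(2)>185).astype(np.uint8); n,l,st,c=cv2.connectedComponentsWithStats(m); i=1+np.argmax(st[1:,4]); print("ticket",st[i].tolist())
E
T(){ python3 -c "from h import *; tick()"; }
T
python3 -m crank '{"offset":[[0,0,0],[0,0,0]],"roll":[0,0],"claw":[0.538,0.538]}' 20 | grep -E "op|gri"; T
python3 -m crank '{"offset":[[0,0,0],[0,0,0]],"roll":[0,0],"claw":[0.535,0.535]}' 20 | grep -E "op|gri"; T
python3 -m crank '{"offset":[[0,0,0],[0,0,0]],"roll":[0,0],"claw":[0.533,0.533]}' 20 | grep -E "op|gri"; T
```

```text
ticket [149, 0, 353, 288, 76619]
opening: 0.459
gripper_force: 30.7
ticket [149, 0, 353, 288, 76658]
opening: 0.465
gripper_force: 9.7
ticket [176, 0, 298, 296, 65328]
opening: 0.466
gripper_force: 3.9
ticket [182, 0, 286, 299, 62173]
```

The board swings at under 10 N. I'll raise the clip with the light grip, letting the foot drag under it, well clear of the post.

```bash
T(){ python3 -c "from h import *; tick()"; }
python3 -m crank '{"offset":[[3,0,-15],[6,0,-30],[12,0,-45],[20,0,-58],[28,0,-70]],"roll":[0,0,0,0,0],"claw":[0.533,0.533,0.533,0.533,0.533]}' 20; T
python3 -m crank '{"offset":[[8,0,-9],[18,0,-17],[28,0,-24],[40,0,-29],[50,0,-31]],"roll":[0,0,0,0,0],"claw":[0.533,0.533,0.533,0.533,0.533]}' 20; T
python3 - <<'E'
from h import *
s,o=look("side",["clip","board_foot","clipboard"]); S,p=look("scene",["clip","board_foot","clipboard"]); print(o,p)
W,o=look("wrist",["clip","board_foot"]);print(o)
E
```

```text
time: 46.95
ee_pos: [0.3787, 0.288, 0.1308]
orientation: [0.991, 0.132, 0.0, -0.0]
ft_force: [0.5, -1.0, -1.3]
opening: 0.468
gripper_force: 3.7
ticket [193, 84, 266, 215, 30803]
time: 47.62
ee_pos: [0.4274, 0.3012, 0.1615]
orientation: [0.991, 0.132, 0.0, -0.0]
ft_force: [-0.1, -0.2, -2.5]
opening: 0.467
gripper_force: 3.5
ticket [0, 0, 640, 441, 88885]
{'clip': [([227.9, 188.2], 0.64)], 'board_foot': [([240.4, 225.1], 0.97)], 'clipboard': [([229.7, 207.5], 0.91)]} {'clip': [([435.1, 240.6], 0.76)], 'board_foot': [([187.4, 174.9], 0.7)], 'clipboard': [([429.4, 267.5], 0.63)]}
{'clip': [([321.3, 342.2], 0.86)], 'board_foot': [([322.0, 173.4], 0.55)]}
```

Run:
```python
from h import *
s=env.get_image("side");S=env.get_image("scene");W=env.get_image("wrist")
f=tri((s,(240.4,225.1)),(W,(322,173.4))); c=tri((s,(227.9,188.2)),(W,(321.3,342.2)),(S,(435.1,240.6)))
print(f,c); v=f[0]-c[0]; print(np.linalg.norm(v),v)
```

```text
(array([0.46554557, 0.3125131 , 0.01837843]), np.float64(0.0008574036421779262)) (array([0.42060584, 0.29735039, 0.1654633 ]), np.float64(0.0032674902263159413))
0.154542696131222 [ 0.04493973  0.01516271 -0.14708487]
```

The board now hangs at about 22° with the foot about 10 mm above the cart. I'll firm the grip, lift 20 mm and roll half a turn so the ticket faces out.

```bash
python3 -m crank '{"offset":[[0,0,0],[0,0,0],[0,0,-10],[0,0,-20],[-20,0,-20]],"roll":[0,0,0,0,0.1],"claw":[1,1,1,1,1]}' 30
python3 -m crank '{"offset":[[0,0,0],[0,0,0],[0,0,0],[0,0,0],[0,0,0]],"roll":[0.16,0.32,0.48,0.64,0.8],"claw":[1,1,1,1,1]}'
python3 -m crank '{"offset":[[0,0,0],[0,0,0],[0,0,0],[0,0,0],[0,0,0]],"roll":[0.16,0.32,0.48,0.64,0.8],"claw":[1,1,1,1,1]}'
python3 -m crank '{"offset":[[0,0,0],[0,0,0],[0,0,0],[0,0,0],[0,0,0]],"roll":[0.16,0.32,0.48,0.64,0.8],"claw":[1,1,1,1,1]}'
python3 -m crank '{"offset":[[0,0,0],[0,0,0],[0,0,0],[0,0,0],[0,0,0]],"roll":[0.16,0.32,0.48,0.566,0.566],"claw":[1,1,1,1,1]}'
cat >> h.py <<'E'
PN=np.array([np.cos(np.radians(19.5)),np.sin(np.radians(19.5)),0]);PT=np.array([-PN[1],PN[0],0]);PF=np.array([.580,.353,0])-.02*PN
def board():
    cs,fs={}, {}
    for c in("scene","side","wrist"):
        d,o=look(c,["clip","board_foot"]); print(c,o)
        if o["clip"]: cs[c]=(d,o["clip"][0][0])
        if o["board_foot"]: fs[c]=(d,o["board_foot"][0][0])
    for n,q in(("clip",cs),("foot",fs)):
        import itertools
        for k in itertools.combinations(q,2):
            x,e=tri(*[q[i] for i in k]); print(n,k,np.round(x,3),"err",round(e,4),"dist to post",np.round((PF-x)@PN,3),"lat",np.round((x-PF)@PT,3))
    s=env.state(); x=s["ee_pos"]; print("tcp",np.round(x,3),"dist",(PF-x)@PN,"lat",(x-PF)@PT,s["gripper_force"],s["opening"])
E
python3 -c "from h import *; board(); print(go([.42,.3,.16]))"
```

```text
time: 49.0
ee_pos: [0.4084, 0.2963, 0.1826]
orientation: [0.997, 0.081, 0.001, -0.0]
ft_force: [-0.5, -0.4, -2.5]
opening: 0.46
gripper_force: 33.1
time: 49.62
ee_pos: [0.4077, 0.296, 0.1821]
orientation: [0.949, -0.315, 0.0, -0.0]
ft_force: [-0.5, -0.1, -1.0]
opening: 0.456
gripper_force: 33.1
time: 50.25
ee_pos: [0.4077, 0.296, 0.1821]
orientation: [0.752, -0.66, 0.0, -0.0]
ft_force: [-0.6, 0.5, -2.5]
opening: 0.457
gripper_force: 33.1
time: 50.88
ee_pos: [0.4077, 0.296, 0.1821]
orientation: [-0.435, 0.9, 0.0, 0.0]
ft_force: [0.3, 0.4, -2.2]
opening: 0.456
gripper_force: 33.1
time: 51.5
ee_pos: [0.4077, 0.2959, 0.182]
orientation: [-0.17, 0.986, 0.0, 0.0]
ft_force: [-0.1, -0.4, -2.1]
opening: 0.456
gripper_force: 33.1
scene {'clip': [([438.1, 236.6], 0.52)], 'board_foot': []}
side {'clip': [([224.7, 183.6], 0.92), ([223.7, 206.6], 0.54), ([374.4, 231.9], 0.52), ([326.0, 236.9], 0.33)], 'board_foot': [([221.5, 238.0], 0.68), ([369.4, 257.7], 0.35)]}
wrist {'clip': [([322.8, 342.3], 0.81)], 'board_foot': [([325.2, 172.9], 0.56)]}
clip ('scene', 'side') [0.417 0.3   0.179] err 0.0024 dist to post 0.151 lat 0.005
clip ('scene', 'wrist') [0.419 0.299 0.179] err 0.0 dist to post 0.15 lat 0.003
clip ('side', 'wrist') [0.415 0.299 0.182] err 0.0018 dist to post 0.154 lat 0.004
foot ('side', 'wrist') [0.371 0.282 0.03 ] err 0.0009 dist to post 0.201 lat 0.003
tcp [0.407 0.296 0.181] dist 0.16173776211969543 lat 0.003690870533746128 33.06437015533447 0.4603319691159874
(array([-13.2,  -0.2,  21.3]), 'tooly deg', np.float64(109.5))
```

Ticket side now faces the robot and the board hangs with about 22.7° of lean. I'll lower it until the foot touches, then with a light grip draw the clip back so the board is steeper before carrying it to the post.

```bash
python3 -m crank '{"offset":[[0,0,10],[0,0,20],[0,0,22],[0,0,22]],"roll":[0,0,0,0],"claw":[1,1,1,1]}' | grep -E "ee|ft"
python3 -m crank '{"offset":[[0,0,2],[0,0,2]],"roll":[0,0],"claw":[1,1]}' | grep -E "ee|ft"
python3 -m crank '{"offset":[[0,0,2],[0,0,2]],"roll":[0,0],"claw":[1,1]}' | grep -E "ee|ft"
```

```text
ee_pos: [0.408, 0.296, 0.1593]
ft_force: [2.3, -0.7, 5.9]
ee_pos: [0.4094, 0.2966, 0.1587]
ft_force: [4.9, -0.2, 18.6]
ee_pos: [0.4105, 0.2973, 0.1579]
ft_force: [7.3, -0.7, 29.5]
```

```bash
python3 -c "from h import *; board()"
```

```text
scene {'clip': [([312.8, 283.5], 0.73), ([437.3, 244.9], 0.63)], 'board_foot': [([434.5, 273.0], 0.78)]}
side {'clip': [([224.9, 191.6], 0.79)], 'board_foot': [([224.9, 244.4], 0.87)]}
wrist {'clip': [([323.7, 341.7], 0.63)], 'board_foot': [([323.7, 165.5], 0.74)]}
clip ('scene', 'side') [0.56  0.248 0.118] err 0.1504 dist to post 0.034 lat -0.093
clip ('scene', 'wrist') [0.571 0.224 0.03 ] err 0.1281 dist to post 0.032 lat -0.119
clip ('side', 'wrist') [0.417 0.301 0.156] err 0.0036 dist to post 0.151 lat 0.006
foot ('scene', 'side') [0.378 0.285 0.005] err 0.0049 dist to post 0.193 lat 0.004
foot ('scene', 'wrist') [ 0.369  0.284 -0.002] err 0.0019 dist to post 0.202 lat 0.005
foot ('side', 'wrist') [0.373 0.279 0.007] err 0.0048 dist to post 0.199 lat -0.0
tcp [0.41  0.297 0.158] dist 0.15843266085542493 lat 0.003992038486309704 36.37538731098175 0.45805805496349905
```

```bash
python3 -m crank '{"offset":[[0,0,-4],[0,0,-4],[0,0,-4],[6,0,-5],[12,0,-7]],"roll":[0,0,0,0,0],"claw":[0.56,0.536,0.533,0.533,0.533]}' 20
python3 -m crank '{"offset":[[6,0,-1],[12,0,-2],[18,0,-2],[18,0,-2]],"roll":[0,0,0,0],"claw":[0.533,0.533,0.533,0.533]}' 20
python3 -m crank '{"offset":[[0,0,0],[0,0,0],[0,0,-6],[0,0,-6]],"roll":[0,0,0,0],"claw":[1,1,1,1]}' 30
python3 -c "from h import *; board()"
```

```text
time: 54.02
ee_pos: [0.3953, 0.2915, 0.162]
orientation: [-0.169, 0.986, -0.0, -0.001]
ft_force: [-0.3, 0.9, -2.0]
opening: 0.466
gripper_force: 3.5
time: 54.52
ee_pos: [0.3787, 0.2857, 0.1643]
orientation: [-0.169, 0.986, 0.0, -0.0]
ft_force: [0.8, -0.7, -1.8]
opening: 0.468
gripper_force: 3.5
time: 55.02
ee_pos: [0.3795, 0.286, 0.1709]
orientation: [-0.169, 0.986, 0.0, 0.0]
ft_force: [0.2, 0.1, -1.9]
opening: 0.456
gripper_force: 33.1
scene {'clip': [([441.0, 232.4], 0.6)], 'board_foot': [([436.5, 262.3], 0.62)]}
side {'clip': [([218.3, 192.0], 0.82)], 'board_foot': [([218.4, 245.2], 0.72)]}
wrist {'clip': [([323.9, 345.0], 0.56)], 'board_foot': [([327.8, 187.2], 0.85)]}
clip ('scene', 'side') [0.388 0.292 0.167] err 0.004 dist to post 0.181 lat 0.006
clip ('scene', 'wrist') [0.392 0.29  0.166] err 0.0 dist to post 0.178 lat 0.003
clip ('side', 'wrist') [0.386 0.29  0.171] err 0.0033 dist to post 0.184 lat 0.005
foot ('scene', 'side') [0.352 0.275 0.018] err 0.001 dist to post 0.221 lat 0.002
foot ('scene', 'wrist') [0.351 0.277 0.018] err 0.0013 dist to post 0.221 lat 0.005
foot ('side', 'wrist') [0.352 0.277 0.016] err 0.0019 dist to post 0.22 lat 0.004
tcp [0.379 0.286 0.17 ] dist 0.19177749015234016 lat 0.0036841543927220236 33.089287877082825 0.45320375870628066
```

```bash
python3 -m crank '{"offset":[[0,0,6],[0,0,9],[0,0,9],[0,0,9],[0,0,9]],"roll":[0,0,0,0,0],"claw":[1,1,0.56,0.536,0.534]}' 20
python3 -m crank '{"offset":[[5,0,0],[10,0,0],[15,0,0],[20,0,-1],[20,0,-1]],"roll":[0,0,0,0,0],"claw":[0.534,0.534,0.534,0.534,0.534]}' 20
python3 -m crank '{"offset":[[0,0,0],[0,0,0],[0,0,-10],[0,0,-14],[0,0,-14]],"roll":[0,0,0,0,0],"claw":[1,1,1,1,1]}' 30
python3 -c "from h import *; board()"
```

```text
time: 56.1
ee_pos: [0.3791, 0.2858, 0.1612]
orientation: [-0.169, 0.986, -0.0, -0.0]
ft_force: [0.5, 0.4, -2.2]
opening: 0.471
gripper_force: 6.2
time: 56.72
ee_pos: [0.3602, 0.2791, 0.1627]
orientation: [-0.169, 0.986, 0.0, 0.0]
ft_force: [0.7, -0.6, 4.8]
opening: 0.465
gripper_force: 6.8
time: 57.35
ee_pos: [0.3604, 0.2792, 0.1766]
orientation: [-0.169, 0.986, 0.0, 0.0]
ft_force: [-0.5, -0.2, -2.1]
opening: 0.461
gripper_force: 31.1
scene {'clip': [([221.6, 210.8], 0.65), ([445.4, 221.8], 0.57)], 'board_foot': [([437.2, 263.6], 0.68), ([222.6, 209.9], 0.42)]}
side {'clip': [([349.7, 216.9], 0.72), ([212.9, 193.1], 0.63), ([474.5, 276.9], 0.56)], 'board_foot': [([217.7, 244.1], 0.76)]}
wrist {'clip': [([322.1, 351.3], 0.96)], 'board_foot': [([40.2, 415.2], 0.75), ([323.3, 211.1], 0.62)]}
clip ('scene', 'side') [ 0.645 -0.071  0.146] err 0.0863 dist to post 0.06 lat -0.421
clip ('scene', 'wrist') [0.579 0.119 0.18 ] err 0.2536 dist to post 0.059 lat -0.22
clip ('side', 'wrist') [ 0.647  0.237 -0.058] err 0.1606 dist to post -0.045 lat -0.131
foot ('scene', 'side') [0.354 0.279 0.018] err 0.0002 dist to post 0.217 lat 0.006
foot ('scene', 'wrist') [0.436 0.255 0.152] err 0.0748 dist to post 0.149 lat -0.045
foot ('side', 'wrist') [0.351 0.194 0.146] err 0.0837 dist to post 0.249 lat -0.073
tcp [0.36  0.279 0.176] dist 0.21177919045780003 lat 0.003662470288453016 31.075472831726074 0.4553366899366261
```

The board now holds at about 7° lean, foot just above the cart. I'll carry it to the post, foot about 75 mm from the front face.

```bash
python3 -m crank '{"offset":[[-25,-3,0],[-50,-6,0],[-75,-8,0],[-100,-10,0],[-120,-11,0]],"roll":[0,0,0,0,0],"claw":[1,1,1,1,1]}' 30
python3 -m crank '{"offset":[[-10,0,0],[-20,0,0],[-23,0,0],[-23,0,6],[-23,0,10]],"roll":[0,0,0,0,0],"claw":[1,1,1,1,1]}' 30
python3 -c "from h import *; board()"
```

```text
time: 58.42
ee_pos: [0.478, 0.3089, 0.176]
orientation: [-0.169, 0.986, -0.0, -0.0]
ft_force: [0.3, 0.2, -2.3]
opening: 0.46
gripper_force: 31.0
time: 59.05
ee_pos: [0.4983, 0.3163, 0.1658]
orientation: [-0.169, 0.986, -0.0, -0.0]
ft_force: [-0.6, 0.5, -2.0]
opening: 0.454
gripper_force: 31.1
scene {'clip': [], 'board_foot': [([247.0, 176.1], 0.51), ([226.3, 164.8], 0.32)]}
side {'clip': [([247.8, 177.4], 0.84), ([427.5, 353.4], 0.63), ([500.2, 333.0], 0.55)], 'board_foot': [([244.9, 224.4], 0.83), ([425.9, 353.2], 0.59), ([247.0, 199.1], 0.35)]}
wrist {'clip': [([323.8, 348.9], 0.81)], 'board_foot': [([326.2, 211.5], 0.92)]}
clip ('side', 'wrist') [0.517 0.323 0.155] err 0.0007 dist to post 0.05 lat -0.007
foot ('scene', 'side') [ 0.454 -0.033  0.195] err 0.1916 dist to post 0.228 lat -0.322
foot ('scene', 'wrist') [0.581 0.16  0.363] err 0.2026 dist to post 0.043 lat -0.182
foot ('side', 'wrist') [0.487 0.314 0.011] err 0.0012 dist to post 0.081 lat -0.005
tcp [0.499 0.317 0.166] dist 0.06869767330348452 lat -0.007302545916232921 31.058916449546814 0.458138011542178
```

```bash
python3 -m crank '{"offset":[[0,0,1],[0,0,2],[0,0,3],[0,0,3]],"roll":[0,0,0,0],"claw":[1,1,1,1]}' 30 | grep -E "ee|ft"
python3 -m crank '{"offset":[[0,0,0],[0,0,0],[0,0,0],[-3,0,0],[-6,0,0]],"roll":[0,0,0,0,0],"claw":[0.56,0.536,0.534,0.534,0.534]}' 20
python3 -m crank '{"offset":[[-2,0,0],[-4,0,1],[-6,0,1],[-6,0,1]],"roll":[0,0,0,0],"claw":[0.534,0.534,0.534,0.534]}' 20
python3 -c "from h import *; board()"
```

```text
ee_pos: [0.4987, 0.3164, 0.1632]
ft_force: [-0.7, -0.7, -2.6]
time: 60.62
ee_pos: [0.5047, 0.3185, 0.1633]
orientation: [-0.169, 0.986, 0.0, 0.0]
ft_force: [-0.0, 0.4, -2.9]
opening: 0.464
gripper_force: 6.4
time: 61.12
ee_pos: [0.5103, 0.3205, 0.1624]
orientation: [-0.169, 0.986, 0.0, 0.0]
ft_force: [0.7, -0.5, 1.2]
opening: 0.467
gripper_force: 6.5
scene {'clip': [], 'board_foot': []}
side {'clip': [([247.4, 174.9], 0.71)], 'board_foot': [([248.7, 222.0], 0.77), ([247.3, 199.0], 0.73)]}
wrist {'clip': [([319.0, 348.1], 0.57)], 'board_foot': [([324.5, 205.9], 0.67)]}
clip ('side', 'wrist') [0.519 0.323 0.163] err 0.0031 dist to post 0.047 lat -0.008
foot ('side', 'wrist') [0.496 0.313 0.015] err 0.0025 dist to post 0.072 lat -0.01
tcp [0.51  0.321 0.162] dist 0.05673544083878195 lat -0.007290413532287091 6.606154069304466 0.4692531589195407
```

Foot touches at about 72 mm from the post and the clip is held at 57 mm. I'll release so the board settles back onto the post, then retreat.

```bash
python3 -m crank '{"offset":[[0,0,0],[0,0,0],[0,0,0],[0,0,0],[0,0,0]],"roll":[0,0,0,0,0],"claw":[0.53,0.5,0.4,0.3,0.3]}' 20
python3 -c "from h import *; board()"
python3 -m crank '{"offset":[[5,0,0],[20,0,0],[40,0,0],[70,0,-10],[110,0,-20]],"roll":[0,0,0,0,0],"claw":[0.3,0.3,0.3,0.3,0.3]}' 20
python3 -c "from h import *; board()"
```

```text
time: 62.2
ee_pos: [0.5101, 0.3205, 0.1623]
orientation: [-0.169, 0.986, -0.0, -0.0]
ft_force: [0.4, -0.6, -0.5]
opening: 0.696
gripper_force: 0.0
scene {'clip': [], 'board_foot': []}
side {'clip': [([250.0, 173.9], 0.88), ([374.5, 266.0], 0.47)], 'board_foot': [([250.2, 226.1], 0.69)]}
wrist {'clip': [([321.2, 392.8], 0.78)], 'board_foot': [([324.4, 207.7], 0.73)]}
clip ('side', 'wrist') [0.539 0.332 0.158] err 0.0052 dist to post 0.026 lat -0.006
foot ('side', 'wrist') [ 0.501  0.314 -0.002] err 0.0031 dist to post 0.067 lat -0.01
tcp [0.51  0.32  0.162] dist 0.05675357393492225 lat -0.007325977753652833 0.0 0.7049200574080245
time: 63.28
ee_pos: [0.4054, 0.2833, 0.1823]
orientation: [-0.169, 0.986, -0.0, -0.0]
ft_force: [-1.1, -0.1, 0.5]
opening: 0.699
gripper_force: 0.0
scene {'clip': [([461.6, 252.1], 0.6)], 'board_foot': []}
side {'clip': [([248.5, 172.6], 0.75)], 'board_foot': [([250.7, 222.8], 0.67)]}
wrist {'clip': [([47.5, 366.0], 0.47)], 'board_foot': [([325.5, 328.2], 0.97)]}
clip ('scene', 'side') [0.477 0.342 0.193] err 0.048 dist to post 0.081 lat 0.024
clip ('scene', 'wrist') [0.415 0.291 0.211] err 0.08 dist to post 0.156 lat -0.003
clip ('side', 'wrist') [0.424 0.212 0.236] err 0.0057 dist to post 0.174 lat -0.081
foot ('side', 'wrist') [0.501 0.314 0.008] err 0.0057 dist to post 0.068 lat -0.011
tcp [0.407 0.284 0.182] dist 0.16636407329485767 lat -0.00738761021047655 0.0 0.7006407777650712
```

The board is propped: foot about 67 mm out, clip 158 mm up near the face, so roughly 21° of lean. I'll raise the arm clear and check everything numerically.

```bash
python3 -m crank '{"offset":[[30,0,-30],[40,0,-60],[40,0,-60],[40,0,-60],[40,0,-60]],"roll":[0,0,0,0,0],"claw":[0.3,0.3,0.3,0.3,0.3]}'
python3 - <<'E'
from h import *
for c in("side","scene"):
    d,o=look(c,["stand1","bottle1","swivel","valve_seat","knob","clip","board_foot"])
    for q in o: print(c,q,[(p,np.round(onz(d,p[0],{"clip":.158}.get(q,.003)),3).tolist()) for p in o[q]])
    h=cv2.cvtColor(d["frame"],cv2.COLOR_RGB2HSV); b=cv2.inRange(h,(100,110,50),(125,255,255)); n,l,st,ce=cv2.connectedComponentsWithStats(b)
    for y in (-.287,-.071,.0145,.095):
        p=proj(d,[.611,y,.095]); k=np.argmin(np.linalg.norm(ce[1:]-p,axis=1))+1; print("cap at",y,p.round(1),"blob",ce[k].round(1),st[k,4])
E
```

```text
time: 64.35
ee_pos: [0.3687, 0.2703, 0.2413]
orientation: [-0.169, 0.986, -0.0, -0.001]
ft_force: [-0.9, 0.1, 0.7]
opening: 0.697
gripper_force: 0.0
side stand1 [(([436.8, 291.6], 0.88), [0.615, -0.287, 0.003]), (([368.4, 259.9], 0.65), [0.605, -0.068, 0.003])]
side bottle1 [(([257.3, 282.6], 0.77), [0.323, 0.077, 0.003]), (([326.0, 239.1], 0.75), [0.603, 0.09, 0.003]), (([345.4, 248.5], 0.73), [0.604, 0.016, 0.003]), (([345.0, 322.6], 0.64), [0.361, -0.196, 0.003]), (([136.4, 219.7], 0.38), [0.282, 0.589, 0.003])]
side swivel [(([250.4, 223.0], 0.48), [0.511, 0.319, 0.003])]
side valve_seat [(([425.0, 332.2], 0.71), [0.465, -0.356, 0.003]), (([454.2, 343.5], 0.55), [0.479, -0.427, 0.003])]
side knob [(([426.3, 353.2], 0.49), [0.408, -0.399, 0.003])]
side clip [(([250.7, 174.7], 0.88), [0.529, 0.325, 0.158])]
side board_foot [(([248.9, 225.1], 0.92), [0.5, 0.313, 0.003])]
cap at -0.287 [439.8 262.9] blob [437.8 261.3] 102
cap at -0.071 [372.2 231.3] blob [372.  229.7] 84
cap at 0.0145 [348.3 220.1] blob [347.4 219.6] 87
cap at 0.095 [327.  210.2] blob [327.8 208.7] 74
scene stand1 [(
[... 230 characters left out ...]
 0.78), [0.62, 0.093, 0.003]), (([559.9, 311.6], 0.6), [0.256, 0.575, 0.003]), (([240.2, 163.6], 0.46), [0.441, -0.406, 0.003])]
scene swivel [(([244.9, 171.7], 0.44), [0.456, -0.366, 0.003])]
scene valve_seat [(([313.3, 282.4], 0.55), [0.614, 0.091, 0.003]), (([224.5, 163.9], 0.41), [0.477, -0.439, 0.003])]
scene knob [(([251.4, 164.3], 0.44), [0.419, -0.38, 0.003])]
scene clip [(([175.2, 224.0], 0.54), [0.81, -0.175, 0.158]), (([186.8, 177.2], 0.41), [0.689, -0.297, 0.158])]
scene board_foot []
cap at -0.287 [216.4 183.9] blob [217.3 184.3] 59
cap at -0.071 [269.1 223.5] blob [268.5 224. ] 68
cap at 0.0145 [292.1 240.8] blob [292.7 240. ] 74
cap at 0.095 [315.2 258.1] blob [313.8 258.9] 76
```

All four bottles stand in the lane, the three parts are in the tray, and the board is leaning on the post. Handing in.

```bash
python3 -c "
from rig import env
print(env.hand_in())"
```

```text
the job is handed in; nothing more can be done
None
```

I handed the job in at about 64 s: the swivel, valve seat and knob are in the tray, both fallen bottles (only two were there) stand in the lane with the other two, and the clipboard leans on the post about 21° back from upright, ticket out and clip up; the final check was from camera measurements, as my picture views were used up.

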